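# Pack the dosing set into its carry tray

## Task

The run is over: pack the dosing set into its carry tray for washing, each part bedded flat and fully down in its own nest. Put in the dosing tube, the bottle saddle and the union spanner first, the spanner lying across over the tube; then draw the screen slide straight out of the strainer housing, keeping it level, and lay it on top last. Lay the parts in rather than dropping them, and leave the brush, bottles and other things on the bench where they are.

Things in the scene. Friction and masses are not known exactly. Their poses are not given: they have to be found in the camera images.
- tray: Fixed steel carry tray, open on top, outside 212 (its x) x 206 (its y) x 58 mm high, walls and floor 6 mm thick, a lug 10 mm wide on each y side, white plastic ribs and posts inside that form the nests (highest 55 mm). Origin: centre of its underside, z up. Its -x side is the one nearer the robot.
- nest_tube (a point): Where point tube_grip lies when the tube is seated: bottom layer, near side; axes as the tray's. The seated tube lies on the tray floor (6 mm above the bench) along the tray's y, nozzle towards +y, flange towards -y (4 mm end clearance), its pipes in slotted ribs (slots 20 mm wide, ribs 28 mm high). 31 mm free beside the valve block on both sides for fingers.
- nest_saddle (a point): Point of the tray where the centre of the saddle lies when seated: far side, -y end, bottom layer; axes parallel to the tray's. The seated saddle lies on the tray floor, its long side along the tray's y, either way round, between low ribs (20 mm high; clearance 5 mm at its ends, 4 mm at its sides). 29 mm free beside it for fingers on both sides at mid-length.
- nest_spanner (a point): Point of the tray where point spanner_grip lies when the spanner is seated: middle layer; axes parallel to the tray's. The seated spanner lies along the tray's x, jaw towards +x, its underside 30 mm above the bench on two rests with side cheeks (4 mm clearance each side, tops 44 mm), bridging over the tube. Fingers have 30 mm beside it at this point.
- nest_slide (a point): Point of the tray where point slide_grip (on the upright tab) lies when the slide is seated: top layer; axes parallel to the tray's. The seated slide lies level with its underside 46 mm above the bench on four posts, its length along the tray's y, its tab at the -y end, covering the saddle and the spanner's jaw; stops 4 mm off its edges rise to 55 mm.
- tube_grip (a point): Dosing tube, steel, 164 mm long, 0.2 to 0.4 kg, lying flat: a square valve block 44 long x 26 wide x 26 mm high with 12 mm pipes on both ends; the short pipe (-x) ends in a flange, the longer (+x) in a nozzle head, both 26 mm in diameter. Point: centre of the valve block, 13 mm above the underside; from it the tube reaches 67 mm to -x and 97 mm to +x. x along the tube towards the nozzle, z up.
- saddle_grip (a point): Bottle saddle, black plastic channel block 80 (x) x 40 (y) x 26 mm high with a hollow along the top; about 0.12 kg. Point: its centre, 13 mm above its underside. x along its length (both ends alike), z up. Grip across the 40 mm width.
- spanner_grip (a point): Flat steel open-jaw union spanner, 170 mm long, 14 mm thick, shank 20 mm wide, two-pronged jaw 44 mm wide at the +x end; 0.27 to 0.43 kg. Point: on the shank near its balance point, 7 mm above the underside, 79 mm from the jaw's tips and 91 mm from the shank's end. x towards the jaw, z up.
- slide_grip (a point): Screen slide, steel, 0.26 to 0.4 kg: flat mesh frame 110 x 90 x 10 mm, a tongue 40 mm wide out of its front (-x) edge, and at the tongue's end an upright tab 10 mm thick (x), 40 mm wide, 38 mm high, to be pinched front and rear. Starts in the housing, tongue and tab outside; draws out along its -x. Point: middle of the tab, 33 mm above the slide's underside, 155 mm from its rear edge. z up.
- slide: The screen slide itself: origin at the centre of the underside of its mesh frame, 100 mm behind the tab's middle; axes as point slide_grip.
- housing: Fixed strainer housing, aluminium block 120 (x) x 130 (y) x 62 mm high, pipe stub on top to 92 mm. Origin: centre of its underside. Its front (-x) face has a flat horizontal channel, floor 30 mm above the bench, 93 mm wide, 12 mm high, 117 mm deep, in which the slide runs along x. The slide's origin starts 2 to 12 mm in front of this origin; at 115 mm in front it is clear.
- brush: Bystander: cleaning brush 170 mm long lying among the parts, to be left alone. Origin at its middle underneath, lying along x.
- bung: Bystander: cork bung, 38 mm in diameter, 38 mm high, upright. Origin underneath.
- captin: Bystander: metal tin, 68 mm in diameter, 55 mm high. Origin underneath.
- cup: Bystander: steel cup, 72 mm in diameter, 75 mm high. Origin underneath.
- bottle_a: Bystander: green bottle standing, 88 mm in diameter, 300 mm high. Origin underneath.
- bottle_b: Bystander: another such bottle, standing.
- jar: Bystander: white jar, 76 mm in diameter, 85 mm high. Origin underneath.

How it is judged (in metres and radians):
On the way, in this order (a step that is already met when the one before it is completed fails the run):
1. tube, saddle and spanner lie seated in their nests, the slide still in its housing (horizontal distance between tube_grip and nest_tube below 0.008 m and z of tube_grip in the frame of nest_tube between -0.004 and 0.004 m and angle between the x axis of tube_grip and the y axis of nest_tube, either way round below 0.08 rad and angle between each of tube_grip, saddle_grip, spanner_grip's own z axis and vertical below 0.06 rad and horizontal distance between saddle_grip and nest_saddle below 0.008 m and z of saddle_grip in the frame of nest_saddle between -0.004 and 0.004 m and angle between the x axis of saddle_grip and the y axis of nest_saddle, either way round below 0.08 rad and horizontal distance between spanner_grip and nest_spanner below 0.008 m and z of spanner_grip in the frame of nest_spanner between -0.004 and 0.004 m and angle between the x axis of spanner_grip and the x axis of nest_spanner, either way round below 0.08 rad and x of slide in the frame of housing above -0.03 m), for 0.2 s.
2. the screen slide is drawn clear of the housing (x of slide in the frame of housing below -0.115 m).
At the end, for the whole second after the job is handed in: Tube, saddle, spanner and slide all lie released and at rest in their nests: each grip point within 8 mm sideways and 4 mm in height of its nest point, its length within 0.08 rad (4.6 degrees) of the nest's direction, and level within 0.06 rad (horizontal distance between tube_grip and nest_tube below 0.008 m and z of tube_grip in the frame of nest_tube between -0.004 and 0.004 m and angle between the x axis of tube_grip and the y axis of nest_tube, either way round below 0.08 rad and angle between each of tube_grip, saddle_grip, spanner_grip, slide_grip's own z axis and vertical below 0.06 rad and horizontal distance between saddle_grip and nest_saddle below 0.008 m and z of saddle_grip in the frame of nest_saddle between -0.004 and 0.004 m and angle between the x axis of saddle_grip and the y axis of nest_saddle, either way round below 0.08 rad and horizontal distance between spanner_grip and nest_spanner below 0.008 m and z of spanner_grip in the frame of nest_spanner between -0.004 and 0.004 m and angle between the x axis of spanner_grip and the x axis of nest_spanner, either way round below 0.08 rad and horizontal distance between slide_grip and nest_slide below 0.008 m and z of slide_grip in the frame of nest_slide between -0.004 and 0.004 m and angle between the x axis of slide_grip and the y axis of nest_slide, either way round below 0.08 rad and linear speed of each of tube, saddle, spanner, slide below 0.02 m/s); the robot touches nothing.
It fails at once if the screen slide tilts more than 0.12 rad (7 degrees) while it is still in the channel (angle between slide's own z axis and vertical above 0.12 rad and x of slide in the frame of housing above -0.1 m and horizontal distance between slide and housing below 0.105 m).
It fails at once if a part is dropped or thrown into the tray (it enters its nest, within 50 mm, faster than 0.7 m/s) ((linear speed of tube above 0.7 m/s and distance between tube_grip and nest_tube below 0.05 m) or (linear speed of saddle above 0.7 m/s and distance between saddle_grip and nest_saddle below 0.05 m) or (linear speed of spanner above 0.7 m/s and distance between spanner_grip and nest_spanner below 0.05 m) or (linear speed of slide above 0.7 m/s and distance between slide_grip and nest_slide below 0.05 m)).
It fails at once if a bystander is moved more than 30 mm (distance of any of brush, bung, captin, cup, bottle_a, bottle_b, jar from where it was at the start of the episode above 0.03 m).
It also fails if it takes over 72 s, if anything falls off the work surface, if the arm or the gripper's body presses on something with over 40 N, if the wrist force passes 120 N, or if a joint passes its speed limit or range.

## Robot

A 6-joint arm with a two-finger parallel gripper is mounted at the origin on the work surface. World frame = base frame: x ahead of the robot, y to its left, z up, the work surface at z = 0. Lengths are in mm, angles in rad, forces in N, time in s.
With the tool pointing down it reaches from about 350 to 875 mm from the base axis. Payload 4.2 kg.
Tool frame: the origin (TCP) lies midway between the tips of the shut fingers; the grasp point (between the pads) lies 19 mm behind it; z points along the fingers, y is the direction in which the jaws open and shut (so a half turn about z gives the same grasp; the last joint's range is limited). The gripper opens to 85 mm and grips with 20 to 120 N. Pads are 22 mm wide; open, the fingers measure 114 mm over their backs; the gripper's body (76 mm by 85 mm) begins 54 mm behind the grasp point. The pads swing forward as they close: fully open they stand 13 mm farther back than shut.
Start: joints at [-0.965, 0.385, 0.008, 0, -1.194, -0.259], TCP at [212.446, -587.764, 231.312] pointing down, gripper open.
Joint ranges: [-3.14, 3.14], [-1.21, 2.06], [-1.07, 1.41], [-3.16, 2.05], [-2.99, -0.16], [-3.1, 3.1]. Speed limits (rad/s): [2.79, 2.79, 3.14, 3.14, 3.14, 3.14].

## Interface

Orientations are given as a unit quaternion [x, y, z, w].
In Python, from bench import readout, optics, workorder, nets gives the robot as it stands. The module is installed in compiled form; this text tells all that it offers.
- The arm moves only by the tool move_arm, never from a script. Its argument "steps" is a list of rows, each a list of 7 numbers: the opening, from -1 (shut) to 1 (fully open), so that 0 is half open, then the shift along the world's x, y, z in mm, then the turn, a rotation vector about the world's x, y, z in rad. In form: [[gripper, tx, ty, tz, wx, wy, wz], ...]. A call has 1 to 5 rows; each row is the pose to reach, as a shift and turn from the pose commanded when the call began; what a row does not reach only later rows make up. A row lasts 1/12 s, in which the tool goes at most 41.7 mm and 7.16 degrees, less where a joint would pass 70% of its speed; a pose out of reach is approached as far as the arm can. A call with a gripper value outside its range is refused whole. The fingers move at their own pace and stop on an object; the grip force is fixed at half the most. Time passes only in rows, so rows that repeat a pose let the fingers close. It gives the time, the measured TCP pose, the force and the opening at its end, in the units of the state.
- readout.read_state(): the state, without advancing time (a new reading comes with each control period).
- optics.get_image(name): name is "scene" or "top" or "wrist"; returns a dict with "frame" (480x640x3 uint8, blue, green, red), "fx", "fy", "cx", "cy" (pixels), "k1" (the pictures are not rectified: a ray, as slopes to the right and down, at radius r is drawn at 1 + k1 r^2 times it, then the intrinsics apply), "rvec" (rotation vector, rad) and "tvec" (3), from world to camera coordinates, as OpenCV has them. Camera axes: x right, y down, z forward; pixel columns grow to the right and rows downward; lengths in mm; the calibration is good to about 2 mm. A picture is of the moment at which its call begins. There is no depth.
- workorder.job_done(): hands the job in, once; it reports no verdict.
Trained networks look in a picture, given as the dict that the camera call returned (one of the last four; its "shot" number tells which), for a name from the list of things; names that differ only in an ending like _2 or _b are one class to them, and where a whole thing is asked for, a point or a joint stands for the part that bears it (a point fixed in the world has none). Each returns a list of dicts, best first, with "conf" (0 to 1); they miss things now and then, are a little off and sometimes report something else, mostly with a low value. They report only what shows in the picture. A call takes as long as a camera call.
- nets.silhouettes(name, picture): "region" (480x640 bool, what is visible of it) and "extent" ([left, top, right, bottom] in pixels, round what is visible of it).
- nets.tip_of(name, picture): "uv" ([column, row] in pixels: a listed point, or the origin of a listed thing).
The state is a dict: "clock": time; "joints": joint angles; "joint_vel": joint speeds; "joint_efforts": joint torques, N m; "position": TCP position; "ee_rot": TCP orientation; "contact_force": force on the tool from outside, world axes, zero at the start; "wrist_torque": the same for the moment, N m; "gripper_width": finger opening in mm.
Only numpy, scipy, OpenCV 4.12 (cv2) and the standard library are available. Lean on these libraries where they do the work, as an engineer would, in place of code of your own. Each camera call takes 0.05 s, during which the arm holds its last target.

## Working session

There is one attempt and no reset: what is moved stays moved. The work goes in short steps, Python scripts to look and compute and a tool call to move; the robot and the scene stay as the last step left them, time stands still between calls to the robot, and variables do not carry over. Pictures are saved under pics/ and viewed, and the job is handed in when it is done.

Besides the shell and the picture viewer there is one more tool, called in YAML: its name, and indented under it one key for each argument. move_arm: Moves the arm, as the interface text tells. Its arguments: {"type":"object","properties":{"steps":{"type":"array","items":{"type":"array","items":{"type":"number"}}}},"required":["steps"]}

```bash
mkdir -p pics; ls; cat > h.py <<'E'
import numpy as np, cv2
from bench import readout, optics, workorder, nets
def K(p): return np.array([[p['fx'],0,p['cx']],[0,p['fy'],p['cy']],[0,0,1.]])
def D(p): return np.array([p['k1'],0,0,0,0.])
def RT(p): return cv2.Rodrigues(np.array(p['rvec'],float))[0], np.array(p['tvec'],float).ravel()
def ray(p,uv):
    x=cv2.undistortPoints(np.array([[uv]],float),K(p),D(p)).ravel()
    R,t=RT(p); return -R.T@t, R.T@np.array([x[0],x[1],1.])
def atz(p,uv,z):
    o,d=ray(p,uv); return o+d*(z-o[2])/d[2]
def proj(p,P):
    return cv2.projectPoints(np.atleast_2d(np.array(P,float)),np.array(p['rvec'],float),np.array(p['tvec'],float),K(p),D(p))[0].reshape(-1,2)
def save(p,n): cv2.imwrite('pics/'+n+'.png',p['frame'])
E
python3 - <<'E'
from h import *
s=readout.read_state(); print(s)
for n in ['scene','top','wrist']:
    p=optics.get_image(n); save(p,n+'0'); o,d=ray(p,(320,240)); print(n,p['shot'],p['fx'],p['k1'],o,d)
E
```

```text
pics
{'clock': 0.0, 'joints': array([-9.65389083e-01,  3.85528598e-01,  6.61163846e-03, -5.40123455e-04,
       -1.19401141e+00, -2.58612589e-01]), 'joint_vel': array([-8.37732381e-04, -1.93531337e-03,  1.52833153e-05,  1.92987361e-03,
        7.34501990e-04,  8.19105348e-04]), 'joint_efforts': array([ 8.12721610e-04, -3.92285621e+01,  1.88398737e+01,  4.18632969e+00,
       -4.72899686e-03,  1.08832282e-05]), 'position': array([ 212.2557973 , -587.21470783,  230.22681855]), 'ee_rot': array([-1.72431478e-01,  9.85020906e-01,  1.07318130e-03, -2.18390633e-04]), 'contact_force': array([-0.32299219,  0.4567612 ,  0.88104275]), 'wrist_torque': array([-0.00961671,  0.05268621,  0.00962812]), 'gripper_width': 85.5057853441208}
scene 1 532.3197684881463 -0.03482625583182967 [1331.05137336  656.51029261  922.38075661] [-0.56352078 -0.52957777 -0.63407488]
top 2 535.7668537466591 -0.15018410739691593 [ 322.6886433   -15.21260742 1765.49613508] [ 0.17454646 -0.02755324 -0.98447297]
wrist 3 334.2261729931039 -0.035746473208210075 [ 151.55520085 -608.78533359  372.3445797 ] [ 0.241111    0.07388201 -0.96783198]
```

View pics/top0.png

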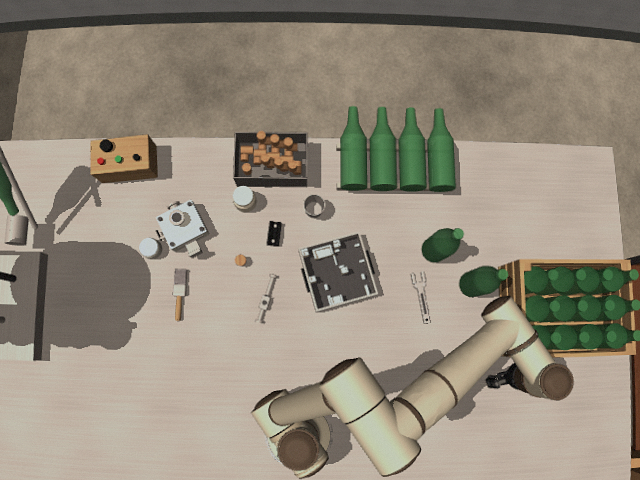

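View pics/scene0.png

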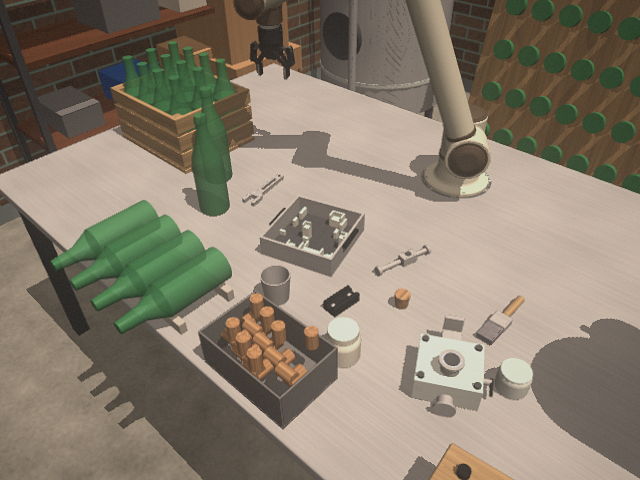

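View pics/wrist0.png

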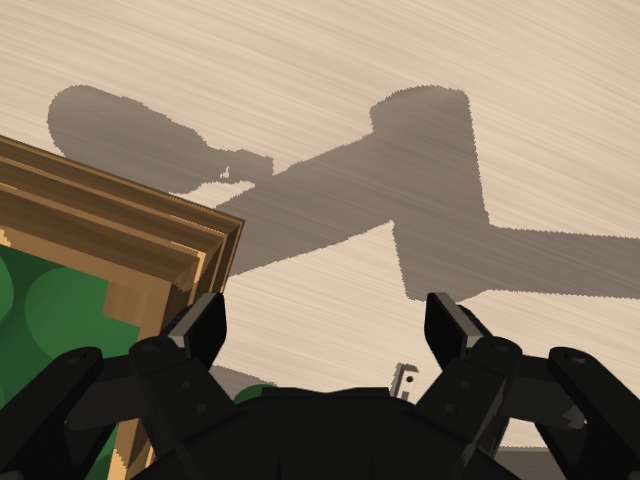

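```bash
python3 - <<'E'
from h import *
names={'tray':0,'nest_tube':19,'nest_saddle':19,'nest_spanner':37,'nest_slide':79,'tube_grip':13,'saddle_grip':13,'spanner_grip':7,'slide_grip':63,'slide':30,'housing':0,'brush':0,'bung':0,'captin':0,'cup':0,'bottle_a':0,'jar':0}
for c in ['top','scene']:
    p=optics.get_image(c)
    for n,z in names.items():
        for r in nets.tip_of(n,p)[:3]:
            print(c,n,round(r['conf'],2),np.round(r['uv'],1),np.round(atz(p,r['uv'],z),1))
E
```

```text
top tray 0.73 [337.1 274. ] [ 521.7 -121.8    0. ]
top tray 0.43 [242.7 203.6] [758.8 197.9   0. ]
top nest_tube 0.95 [351.3 284.4] [ 485.6 -167.2   19. ]
top nest_saddle 0.81 [348.7 254.6] [ 584.2 -159.1   19. ]
top nest_saddle 0.73 [184.3 229.5] [664.2 389.1  19. ]
top nest_spanner 0.85 [332.8 272.5] [ 522.3 -105.6   37. ]
top nest_slide 0.92 [353.9 250.6] [ 588.3 -170.8   79. ]
top nest_slide 0.73 [182.8 228.9] [654.4 380.2  79. ]
top nest_slide 0.37 [240.4 262.2] [547.9 190.3  79. ]
top tube_grip 0.67 [264.2 301.8] [427.  117.1  13. ]
top saddle_grip 0.79 [274.1 231.3] [661.5  88.7  13. ]
top spanner_grip 0.56 [420.  293.4] [ 457.9 -396.7    7. ]
top slide_grip 0.76 [192.2 253.3] [577.5 349.5  63. ]
top slide_grip 0.47 [349.3 255.6] [ 574.4 -157.4   63. ]
top slide_grip 0.21 [241.3 265.3] [540.1 189.1  63. ]
top slide 0.76 [183.5 229.4] [662.4 389.3  30. ]
top housing 0.63 [185.6 228.5] [671.4 389.2   0. ]
top housing 0.31 [191.9 248.9] [601.9 364.7   0. ]
top housing 0.23 [274.  230.9] [665.4  89.9   0. ]
top brush 0.98 [181. 296.] [443.5 395.    0. ]
top bung 0.49 [242.4 262.4]
[... 988 characters left out ...]
77.8  13. ]
scene spanner_grip 0.93 [262.7 190.1] [ 455.7 -403.5    7. ]
scene spanner_grip 0.31 [214.8 210.4] [ 620.7 -431.7    7. ]
scene slide_grip 0.68 [454.5 325.1] [588.4 345.8  63. ]
scene housing 0.86 [445.4 378.9] [673.9 387.5   0. ]
scene brush 0.68 [498.3 320.7] [455.7 391.1   0. ]
scene bung 0.63 [403.  305.9] [562.7 200.    0. ]
scene captin 0.97 [513.1 387.6] [600.6 502.4   0. ]
scene cup 0.55 [274.6 295.7] [741.8 -52.4   0. ]
scene cup 0.2 [456.  321.5] [522.2 319.7   0. ]
scene bottle_a 0.69 [211.5 209.2] [ 617.9 -452.2    0. ]
scene bottle_a 0.57 [219.  176.3] [ 488. -577.    0.]
scene jar 0.3 [444.6 378.3] [673.7 385.5   0. ]
scene jar 0.28 [404.6 257.4] [417.6 100.9   0. ]
```

```bash
python3 - <<'E'
from h import *
p=optics.get_image('top')
f=p['frame']
cv2.imwrite('pics/zt.png',cv2.resize(f[150:350,130:400],None,fx=2.9,fy=2.9,interpolation=cv2.INTER_CUBIC))
for n,z in [('tube',13),('saddle',20),('spanner',10),('brush',10)]:
    for r in nets.silhouettes(n,p)[:2]:
        m=r['region']; vs,us=np.nonzero(m)
        P=np.array([atz(p,(u,v),z)[:2] for u,v in zip(us,vs)])
        (c,wh,a)=cv2.minAreaRect(P.astype(np.float32))
        w,V=np.linalg.eigh(np.cov(P.T)); d=V[:,1]
        print(n,r['conf'],len(us),np.round(c,1),np.round(wh,1),'head',np.degrees(np.arctan2(d[1],d[0])))
q=optics.get_image('scene')
cv2.imwrite('pics/zs.png',cv2.resize(q['frame'][150:420,230:560],None,fx=2.2,fy=2.2,interpolation=cv2.INTER_CUBIC))
E
```

```text
Traceback (most recent call last):
ValueError: it knows: bottle, brush, bung, captin, cup, housing, jar, nest_saddle, nest_slide, nest_spanner, nest_tube, saddle_grip, slide, slide_grip, spanner_grip, tray, tube_grip
```

View pics/zt.png

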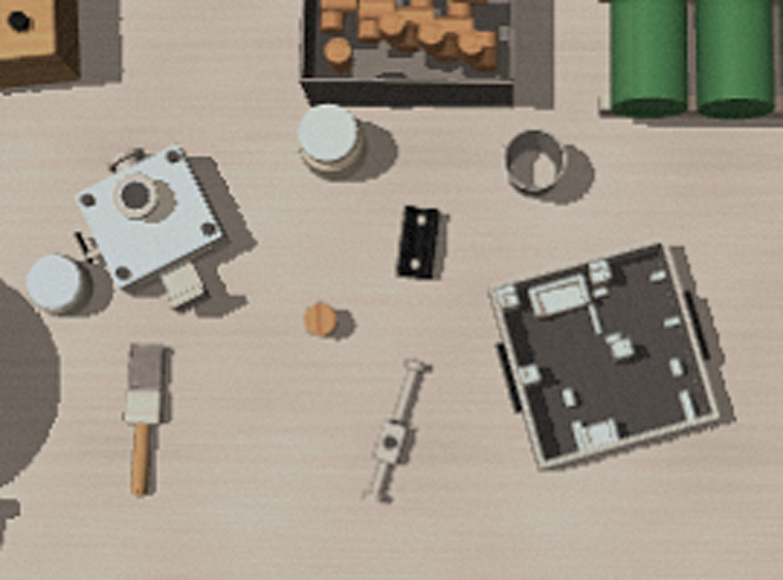

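move_arm:
  steps:
    - [1,14,39,5,0,0,-0.0465]
    - [1,28,78,10,0,0,-0.093]
    - [1,42,117,15,0,0,-0.14]
    - [1,56,156,20,0,0,-0.186]
    - [1,70,195,25,0,0,-0.233]

```text
clock: 2.42
position: [282.4, -391.5, 256.5]
ee_rot: [-0.055, 0.998, -0.0, 0.0]
contact_force: [1.0, 0.5, 0.4]
gripper_width: 85.5
```

move_arm:
  steps:
    - [1,14,39,5,0,0,-0.0465]
    - [1,28,78,10,0,0,-0.093]
    - [1,42,117,15,0,0,-0.14]
    - [1,56,156,20,0,0,-0.186]
    - [1,70,195,25,0,0,-0.233]

```text
clock: 2.83
position: [352.3, -196.6, 281.9]
ee_rot: [0.061, 0.998, -0.0, 0.001]
contact_force: [0.5, 0.2, -0.3]
gripper_width: 85.5
```

move_arm:
  steps:
    - [1,14,39,5,0,0,-0.0465]
    - [1,28,78,10,0,0,-0.093]
    - [1,42,117,15,0,0,-0.14]
    - [1,56,156,20,0,0,-0.186]
    - [1,70,195,20,0,0,-0.233]

```text
clock: 3.25
position: [422.7, -1.3, 302.9]
ee_rot: [0.176, 0.984, 0.001, 0.002]
contact_force: [1.0, -0.6, 0.3]
gripper_width: 85.2
```

```bash
python3 - <<'E'
from h import *
s=readout.read_state(); print(s['clock'],s['joints'],s['position'],s['ee_rot'])
for n in ['wrist','top','scene']:
    p=optics.get_image(n); save(p,n+'1')
    cv2.imwrite('pics/%s1z.png'%n,p['frame'])
    import pickle; pickle.dump(p,open(n+'1.pkl','wb'))
    for nm,z in [('tube_grip',13),('saddle_grip',20),('spanner_grip',10),('brush',10),('tray',0)]:
      for r in nets.silhouettes(nm,p)[:2]:
        m=r['region']; vs,us=np.nonzero(m)
        P=np.array([atz(p,(u,v),z)[:2] for u,v in zip(us,vs)])
        (c,wh,a)=cv2.minAreaRect(P.astype(np.float32))
        w,V=np.linalg.eigh(np.cov(P.T)); d=V[:,1]
        print(n,nm,r['conf'],len(us),np.round(r['extent']),np.round(c,1),np.round(wh,1),'head',np.degrees(np.arctan2(d[1],d[0])))
    for nm,z in {'nest_tube':19,'nest_saddle':19,'nest_spanner':37,'nest_slide':79,'tube_grip':13,'saddle_grip':13,'slide_grip':63,'housing':0}.items():
        for r in nets.tip_of(nm,p)[:2]: print(n,nm,round(r['conf'],2),np.round(r['uv'],1),np.round(atz(p,r['uv'],z),1))
E
```

```text
3.25 [ 3.85006459e-01 -2.24629839e-02 -3.23012611e-01  6.35713742e-04
 -1.26663665e+00 -2.30964101e+00] [422.74662365  -1.30734843 302.88463113] [1.75904152e-01 9.84405597e-01 7.04968913e-04 1.68914496e-03]
wrist tube_grip 0.78 2043 [401. 121. 424. 248.] [440.7 112.1] [ 31.  167.6] head 163.09942886927257
wrist saddle_grip 0.7 272 [419. 306. 434. 365.] [649.8  72.5] [13.8 94.8] head 175.22361379419715
wrist spanner_grip 0.92 2162 [ 32. 264. 125. 360.] [ 446.3 -402.4] [169.9  53.1] head -166.34694477690564
wrist brush 0.71 268 [ 90. 420. 128. 472.] [ 674.2 -482.6] [ 12.6 132.3] head 123.6128409632395
wrist brush 0.59 3475 [608.  43. 640. 183.] [448.6 393. ] [ 43.9 172.5] head 174.65583427924648
wrist tray 0.73 22912 [148. 197. 378. 400.] [ 550.2 -138.9] [247.8 259.5] head 176.8403237843485
wrist nest_tube 0.96 [228.2 283.8] [ 479.4 -161.3   19. ]
wrist nest_saddle 0.69 [259.3 343.4] [ 579.1 -157.9   19. ]
wrist nest_spanner 0.63 [620.7 113.2] [438.2 368.4  37. ]
wrist tube_grip 0.92 [411.3 173.9] [425.  117.2  13. ]
wrist saddle_grip 0.62 [280.9 299.7] [ 528.5 -104.2   13. ]
wrist sad
[... 1847 characters left out ...]
143.   76.7] head 52.5815225383924
scene tray 0.6 5522 [260. 198. 364. 277.] [ 499.7 -153.7] [285.8 254.8] head -145.49912028047277
scene nest_tube 0.89 [312.1 220.5] [ 479.3 -172.8   19. ]
scene nest_saddle 0.97 [289.4 241.3] [ 586.4 -155.6   19. ]
scene nest_slide 0.63 [406.6 255.4] [486.7 147.8  79. ]
scene nest_slide 0.55 [282.2 216.9] [ 576.6 -187.9   79. ]
scene tube_grip 0.79 [406.4 255.2] [420.3 107.2  13. ]
scene tube_grip 0.59 [291.2 241.5] [ 578.8 -156.8   13. ]
scene saddle_grip 0.71 [338.6 302.8] [665.9  87.5  13. ]
scene saddle_grip 0.56 [406.6 257.2] [426.5 112.1  13. ]
scene slide_grip 0.73 [453.7 322.2] [582.4 340.1  63. ]
scene housing 0.92 [446.9 377. ] [667.8 387.3   0. ]
```

View pics/wrist1.png

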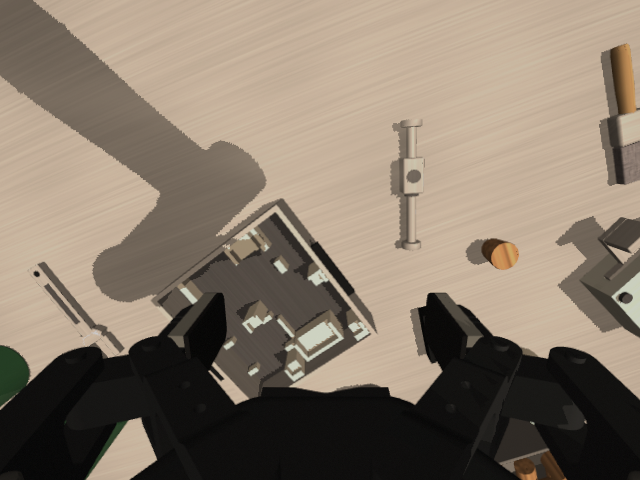

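```bash
python3 - <<'E'
from h import *
import pickle
p=pickle.load(open('wrist1.pkl','rb'));q=pickle.load(open('top1.pkl','rb'))
cv2.imwrite('pics/wt.png',cv2.resize(p['frame'][185:405,140:390],None,fx=3,fy=2.7,interpolation=cv2.INTER_CUBIC))
cv2.imwrite('pics/tt.png',cv2.resize(q['frame'][225:320,290:385],None,fx=6,fy=6,interpolation=cv2.INTER_CUBIC))
E
```

```text
(no output)
```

View pics/wt.png

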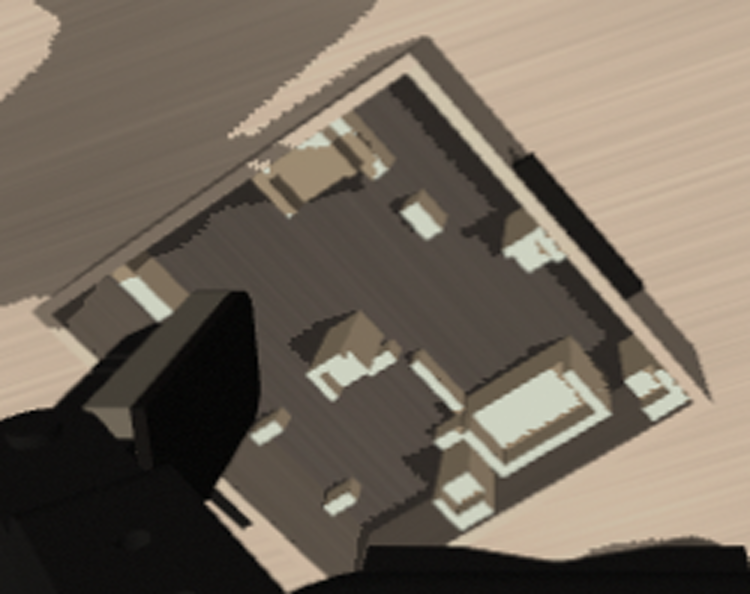

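View pics/tt.png

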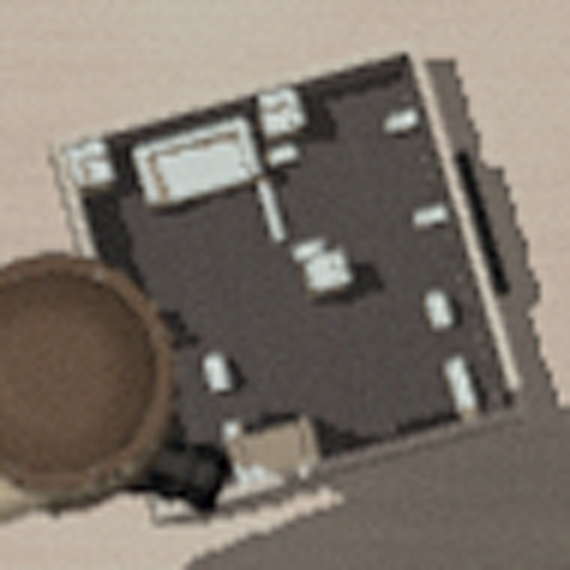

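```bash
cat > fit.py <<'E'
from h import *
from scipy.optimize import least_squares
def fitrect(p,cor,uvs,z,init):
    # cor: local xy list
    cor=np.array(cor,float);uvs=np.array(uvs,float)
    def W(v):
        c,s=np.cos(v[2]),np.sin(v[2]); return np.c_[v[0]+c*cor[:,0]-s*cor[:,1],v[1]+s*cor[:,0]+c*cor[:,1],np.full(len(cor),z)]
    f=lambda v:(proj(p,W(v))-uvs).ravel()
    r=least_squares(f,init); return r.x,np.abs(r.fun).reshape(-1,2)
E
python3 - <<'E'
from fit import *
import pickle
p=pickle.load(open('wrist1.pkl','rb'));q=pickle.load(open('top1.pkl','rb'))
H,V=106,103
u=[[490/2.9+130-.3,290/2.9+150],[662/2.9+130,245/2.9+150],[718/2.9+130,413/2.9+150],[542/2.9+130,467/2.9+150]]
x,r=fitrect(q,[[H,V],[H,-V],[-H,-V],[-H,V]],u,58,[530,-125,.28]); print(x,r)
u=[[412/3+140,53/2.7+185],[692/3+140,400/2.7+185]]
x2,r=fitrect(p,[[-H,V],[H,V]],u,58,[530,-125,.28]); print(x2,r)
for x in (x,x2):
  c,s=np.cos(x[2]),np.sin(x[2])
  for n,P in dict(tube=(482,-166),sad=(585,-158),span=(521,-108),slide=(588,-180)).items():
    d=np.array(P)-x[:2]; print(n,np.round([c*d[0]+s*d[1],-s*d[0]+c*d[1]],1))
E
```

```text
[ 5.22684946e+02 -1.21009654e+02  2.94331918e-01] [[0.79820209 0.67331604]
 [0.41748718 2.79373779]
 [0.69258654 1.74598715]
 [0.28901345 1.57781493]]
[ 5.22780064e+02 -1.24363339e+02  2.44347808e-01] [[1.66526246 2.38572259]
 [1.8777217  3.17079493]]
tube [-52.  -31.3]
sad [ 48.9 -53.5]
span [ 2.2 12.9]
slide [ 45.4 -75.4]
tube [-49.6 -30.5]
sad [ 52.2 -47.7]
span [ 2.2 16.3]
slide [ 49.8 -69.8]
```

move_arm:
  steps:
    - [1,30,-20,-10,0,0,0]
    - [1,60,-40,-20,0,0,0]
    - [1,90,-60,-35,0,0,0]
    - [1,110,-90,-50,0,0,0]
    - [1,110,-90,-50,0,0,0]

```text
clock: 5.77
position: [533.5, -96.7, 246.4]
ee_rot: [0.177, 0.984, -0.001, -0.004]
contact_force: [-0.1, -0.1, -0.3]
gripper_width: 85.8
```

```bash
cat > look.py <<'E'
import sys
from h import *
import pickle
tag=sys.argv[1]
s=readout.read_state(); print(s['clock'],np.round(s['joints'],3),s['position'],s['ee_rot'])
for n in sys.argv[2].split(','):
    p=optics.get_image(n); save(p,n+tag); pickle.dump(p,open(n+tag+'.pkl','wb'))
    for a in sys.argv[3:]:
        nm,z=a.split(':')
        for r in nets.tip_of(nm,p)[:2]: print(n,nm,round(r['conf'],2),np.round(r['uv'],1),np.round(atz(p,r['uv'],float(z)),1))
E
python3 look.py 2 wrist nest_tube:19 nest_saddle:19 nest_spanner:37 nest_slide:79 tray:0 saddle_grip:13
```

```text
5.7667 [ 0.12   0.237 -0.167 -0.    -1.174 -2.047] [533.51315504 -96.6515286  246.39334122] [ 0.17732807  0.98414499 -0.00105297 -0.00350607]
wrist nest_tube 0.9 [251.3 189.8] [ 479.5 -162.5   19. ]
wrist nest_tube 0.47 [594.  302.9] [751.1 176.2  19. ]
wrist nest_saddle 0.88 [285.7 269.1] [ 578.2 -161.6   19. ]
wrist nest_spanner 0.85 [320.6 204.9] [519.5 -95.6  37. ]
wrist nest_slide 0.85 [270.1 300.8] [ 587.  -174.6   79. ]
wrist nest_slide 0.59 [ 65.7 241. ] [ 459.4 -339.7   79. ]
wrist tray 0.89 [302.  213.4] [ 526.1 -122.1    0. ]
wrist saddle_grip 0.87 [508.3 256.9] [657.7  89.9  13. ]
wrist saddle_grip 0.65 [ 98.4 349.2] [ 597.3 -434.2   13. ]
```

View pics/wrist2.png

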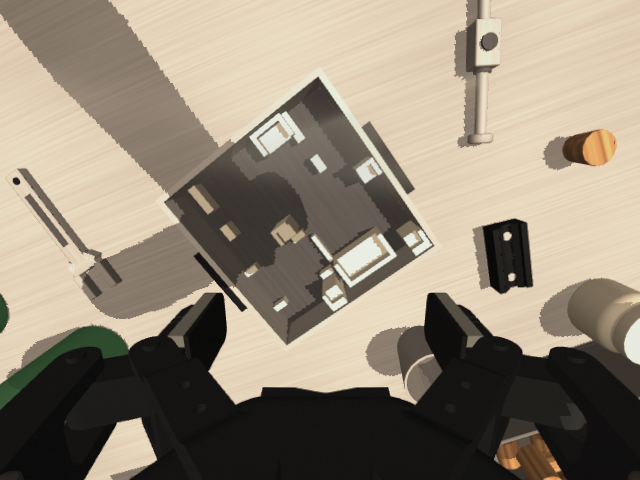

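Wrist view shows the whole tray rim: corners about (321,70), (163,202), (288,345), (437,245). I refine them with fitted edges.

```bash
python3 - <<'E'
from h import *
import pickle
p=pickle.load(open('wrist2.pkl','rb'))
f=p['frame']
cv2.imwrite('pics/a.png',cv2.resize(f[55:350,150:450],None,fx=2.6,fy=2,interpolation=cv2.INTER_CUBIC))
t=[cv2.resize(f[v-15:v+15,u-20:u+20],(400,300),interpolation=cv2.INTER_NEAREST) for u,v in [(321,70),(163,202),(288,345),(437,245)]]
cv2.imwrite('pics/b.png',np.vstack([np.hstack(t[:2]),np.hstack(t[2:])]))
E
```

```text
(no output)
```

View pics/b.png

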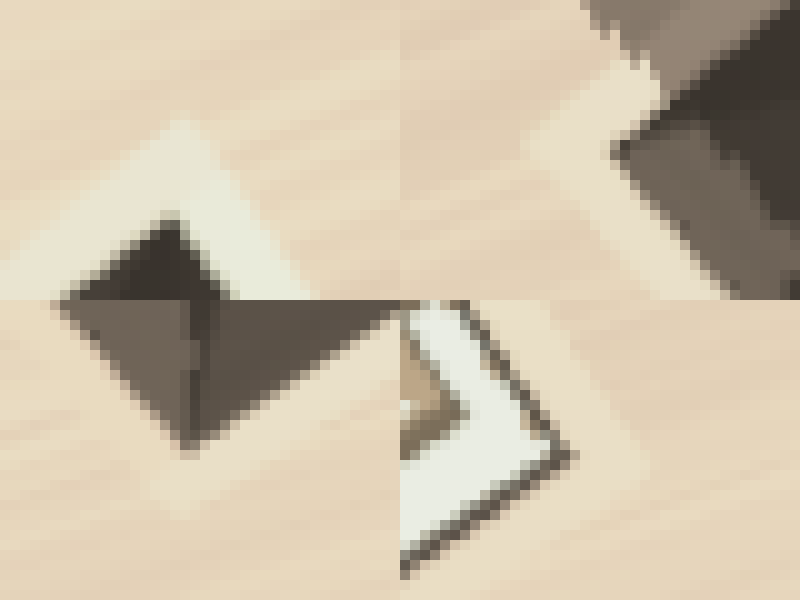

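View pics/a.png

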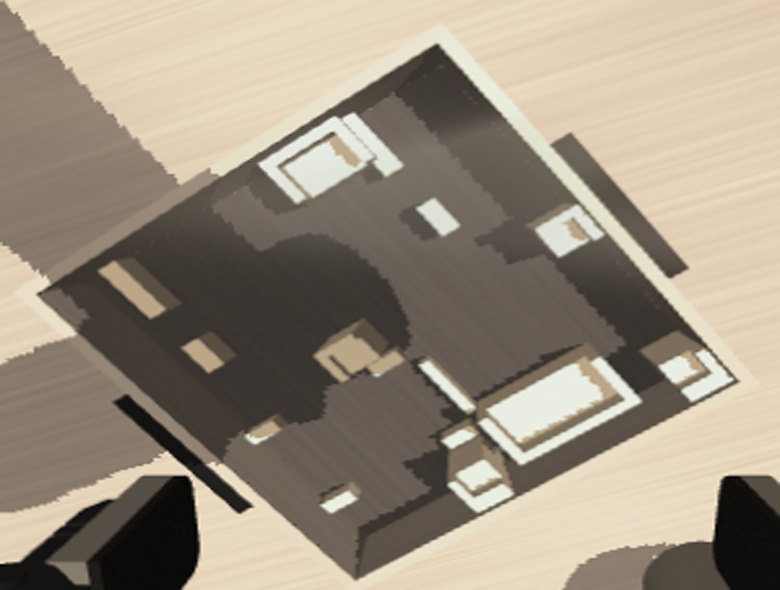

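```bash
python3 - <<'E'
from fit import *
import pickle
p=pickle.load(open('wrist2.pkl','rb'))
H,V=106,103
o=[[319.3,67.2],[155.8,200.8],[286,351.5],[441.5,247]]; i=[[318.3,77],[164.3,202.2],[286.8,344.8],[434.2,245.5]]
L=[[-H,V],[-H,-V],[H,-V],[H,V]]; L2=[[-100,97],[-100,-97],[100,-97],[100,97]]
u=np.array(o+i)-.5
x,r=fitrect(p,L+L2,u,58,[530,-125,.28]); print(x,np.degrees(x[2]),r)
c,s=np.cos(x[2]),np.sin(x[2])
def loc(P): d=np.array(P[:2])-x[:2]; return np.round([c*d[0]+s*d[1],-s*d[0]+c*d[1]],1)
for n,P in dict(tube=(479.5,-162.5),sad=(578.2,-161.6),span=(519.5,-95.6),slide=(587,-174.6)).items(): print(n,loc(P))
# features in a.png
for nm,uv,z in [('nearrest inner corners',(278,168),44),('',(335,130),44),('',(362,162),44),('',(300,200),44),
 ('farrest',(482,403),44),('',(590,350),44),('',(640,398),44),('',(520,463),44),
 ('ribA',(100,262),28),('ribA2',(155,318),28),('ribB',(425,200),28),('ribB2',(460,233),28),('ribC',(182,350),28),('r',(213,370),28)]:
    print(nm,z,loc(atz(p,(150+uv[0]/2.6,55+uv[1]/2),z)))
E
```

```text
[ 5.27678682e+02 -1.20315668e+02  2.81351690e-01] 16.12026440301964 [[0.29293511 1.14915197]
 [0.86149252 0.35343601]
 [0.23917446 0.87306775]
 [1.32940958 0.35732777]
 [0.04232195 1.0013829 ]
 [0.99936372 0.16315815]
 [0.16752307 0.98652755]
 [0.63811029 0.68115326]]
tube [-58.  -27.1]
sad [ 37.1 -53.7]
span [-1. 26.]
slide [ 41.9 -68.6]
nearrest inner corners 44 [-92.   15.3]
 44 [-93.   43.8]
 44 [-75.1  42.7]
 44 [-75.   12.3]
farrest 44 [52.5  6.1]
 44 [55.  58.6]
 44 [89.2 60.4]
 44 [90.1 -1.3]
ribA 28 [-101.3  -76.9]
ribA2 28 [-64.6 -78.7]
ribB 28 [-46.6  50.5]
ribB2 28 [-24.5  51.7]
ribC 28 [-44.2 -81.3]
r 28 [-27.5 -78.1]
```

```bash
cat > tray.py <<'E'
from h import *
T=[527.7,-120.3,0.2814]
def w2t(P): 
    c,s=np.cos(T[2]),np.sin(T[2]); d=np.array(P[:2])-T[:2]; return np.array([c*d[0]+s*d[1],-s*d[0]+c*d[1]])
def t2w(P):
    c,s=np.cos(T[2]),np.sin(T[2]); return np.array([T[0]+c*P[0]-s*P[1],T[1]+s*P[0]+c*P[1]])
E
python3 - <<'E'
from tray import *
import pickle
p=pickle.load(open('wrist2.pkl','rb'))
f=p['frame'].copy()
# rectify at several heights
for z in (20,44,55):
    X,Y=np.meshgrid(np.linspace(105,-105,421),np.linspace(105,-105,421),indexing='ij')
    W=np.array([ [*t2w((a,b)),z] for a,b in zip(X.ravel(),Y.ravel())])
    uv=proj(p,W).astype(np.float32).reshape(421,421,2)
    g=cv2.remap(f,uv[...,0],uv[...,1],cv2.INTER_LINEAR)
    for k in range(-100,101,20):
        i=int((105-k)*2); 
        cv2.line(g,(i,0),(i,420),(0,0,255) if k==0 else (90,90,200),1); cv2.line(g,(0,i),(420,i),(0,255,0) if k==0 else (80,160,80),1)
    cv2.imwrite('pics/r%d.png'%z,cv2.resize(g,(590,590)))
E
```

```text
(no output)
```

View pics/r20.png

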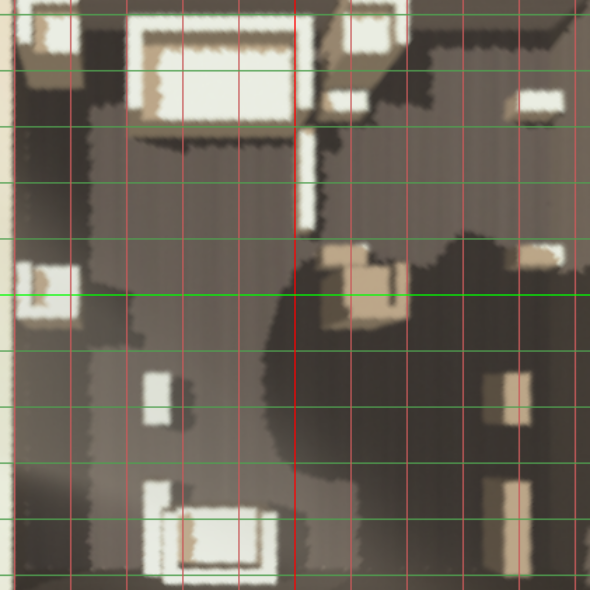

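View pics/r44.png

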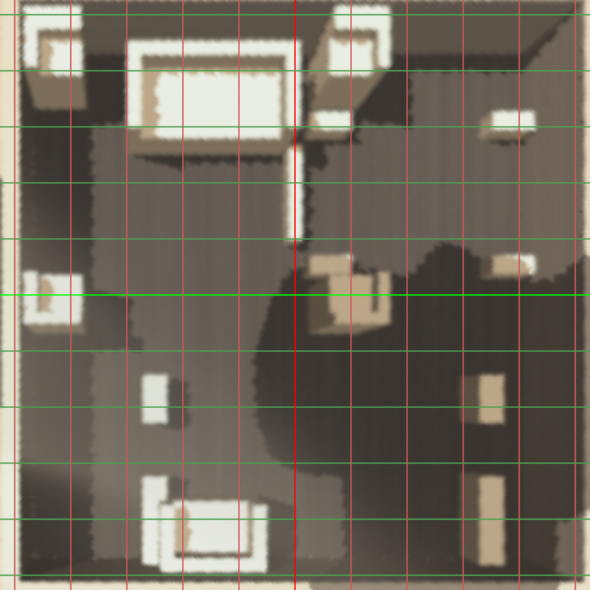

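View pics/r55.png

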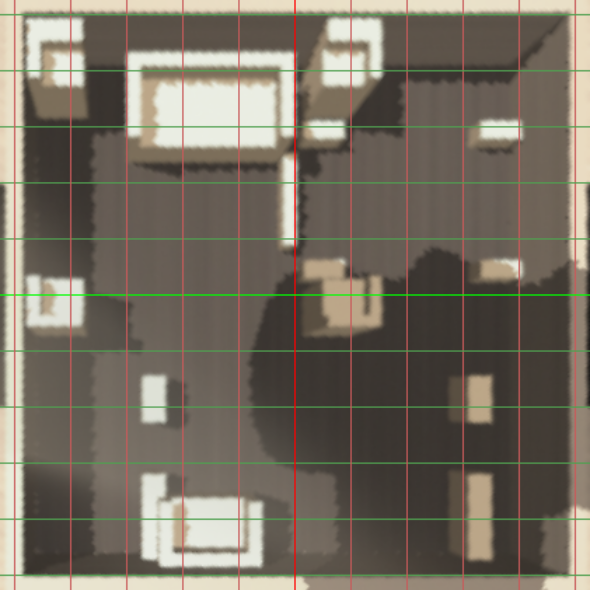

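move_arm:
  steps:
    - [1,-18,36,-10,0,0,0.06]
    - [1,-36,72,-25,0,0,0.06]
    - [1,-54,108,-45,0,0,0.06]
    - [1,-72,144,-65,0,0,0.06]
    - [1,-90,180,-85,0,0,0.06]

```text
clock: 6.53
position: [445.5, 79.4, 171.8]
ee_rot: [0.145, 0.989, 0.001, 0.001]
contact_force: [1.2, 0.9, -1.0]
gripper_width: 85.6
```

move_arm:
  steps:
    - [1,-18,33,-15,0,0,0]
    - [1,-18,33,-25,0,0,0]
    - [1,-18,33,-25,0,0,0]

```text
clock: 6.78
position: [426.4, 112.2, 145.4]
ee_rot: [0.143, 0.99, -0.001, -0.001]
contact_force: [-0.3, -0.4, -0.8]
gripper_width: 85.5
```

```bash
python3 look.py 3 wrist tube_grip:13; python3 - <<'E'
from h import *
import pickle
p=pickle.load(open('wrist3.pkl','rb'))
for r in nets.silhouettes('tube_grip',p)[:2]:
    m=r['region']; vs,us=np.nonzero(m)
    P=np.array([atz(p,(u,v),13)[:2] for u,v in zip(us,vs)])
    (c,wh,a)=cv2.minAreaRect(P.astype(np.float32))
    w,V=np.linalg.eigh(np.cov(P.T)); d=V[:,1]
    print(r['conf'],np.round(c,1),np.round(wh,1),a,np.degrees(np.arctan2(d[1],d[0])))
E
```

```text
6.7833 [ 6.280e-01  1.630e-01 -5.470e-01 -1.000e-03 -8.630e-01 -2.485e+00] [426.3944033  112.21022989 145.37142142] [ 1.42869857e-01  9.89740888e-01 -5.52344408e-04 -9.34988822e-04]
wrist tube_grip 0.9 [329.7 230.6] [425.8 117.8  13. ]
0.72 [444.1 111.6] [ 26.9 173. ] 73.0705795288086 163.51209347356388
```

View pics/wrist3.png

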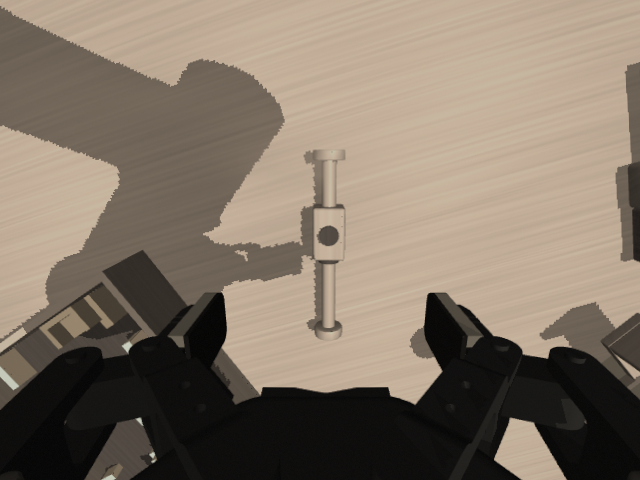

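move_arm:
  steps:
    - [1,0,0,0,0,0,0]
    - [1,0,0,0,0,0,0]

```text
clock: 7.1
position: [429.4, 110.2, 147.0]
ee_rot: [0.146, 0.989, 0.001, 0.001]
contact_force: [-0.5, -0.3, -0.1]
gripper_width: 85.2
```

```bash
python3 look.py 3b wrist tube_grip:13; python3 - <<'E'
from h import *
for i in range(3): s=readout.read_state(); print(s['position'],s['clock']); optics.get_image('wrist')
E
```

```text
7.1 [ 0.62   0.163 -0.542  0.    -0.864 -2.485] [429.43646924 110.15841459 147.03977791] [1.46425947e-01 9.89221135e-01 6.36790189e-04 7.63394042e-04]
wrist tube_grip 0.57 [329.4 225.2] [425.2 117.   13. ]
[429.18242617 110.06239658 146.67233138] 7.2
[429.08088135 110.118227   146.54782825] 7.25
[428.95983228 110.17542183 146.41277625] 7.3
```

move_arm:
  steps:
    - [1,-4,7,-30,0,0,0]
    - [1,-4,7,-65,0,0,0]
    - [1,-4,7,-100,0,0,0]
    - [1,-4,7,-125,0,0,0]
    - [1,-4,7,-141,0,0,0]

```text
clock: 7.77
position: [423.5, 116.6, 2.8]
ee_rot: [0.146, 0.989, -0.001, -0.001]
contact_force: [-0.1, -0.2, -0.2]
gripper_width: 85.1
```

move_arm:
  steps:
    - [1,0,0,0,0,0,0]
    - [-1,0,0,0,0,0,0]
    - [-1,0,0,0,0,0,0]
    - [-1,0,0,0,0,0,0]
    - [-1,0,0,0,0,0,0]

```text
clock: 8.18
position: [425.5, 118.2, 6.5]
ee_rot: [0.146, 0.989, 0.001, 0.001]
contact_force: [0.8, -0.6, 0.2]
gripper_width: 39.0
```

move_arm:
  steps:
    - [-1,0,0,0,0,0,0]
    - [-1,0,0,0,0,0,0]
    - [-1,0,0,0,0,0,0]

```text
clock: 8.43
position: [425.0, 117.7, 6.4]
ee_rot: [0.145, 0.989, 0.0, 0.001]
contact_force: [-2.1, -0.9, 7.4]
gripper_width: 24.7
```

```bash
python3 look.py 4 wrist tube_grip:13
```

```text
8.4333 [ 6.410e-01  4.010e-01 -7.030e-01  1.000e-03 -4.660e-01 -2.504e+00] [424.95863147 117.74589779   6.40459106] [1.45421766e-01 9.89369508e-01 4.06274819e-04 5.67590524e-04]
wrist tube_grip 0.83 [325.3 309.8] [427.5 118.6  13. ]
```

View pics/wrist4.png

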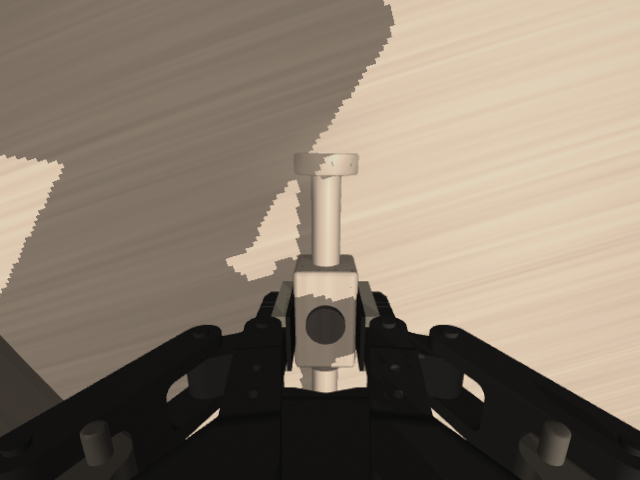

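```bash
python3 - <<'E'
from tray import *
import pickle
p=pickle.load(open('wrist4.pkl','rb'))
print(atz(p,(325.5,325),26),atz(p,(325,164),18), proj(p,[[425,117.7,6],[425,117.7,26]]))
w=t2w((-56,-26)); print('nest tube',w)
E
```

```text
[427.80456144 118.53586753  26.        ] [366.8605144  136.62050071  18.        ] [[321.91411752 298.77021641]
 [321.53670372 319.58408408]]
nest tube [ 481.1228367  -160.82860544]
```

move_arm:
  steps:
    - [-1,0,0,15,0,0,0]
    - [-1,0,0,50,0,0,0]
    - [-1,0,0,90,0,0,0]
    - [-1,0,0,125,0,0,0.1]
    - [-1,0,0,125,0,0,0.2]

```text
clock: 8.95
position: [428.5, 119.8, 137.2]
ee_rot: [0.043, 0.999, 0.004, 0.006]
contact_force: [1.0, 1.4, -2.7]
gripper_width: 24.7
```

move_arm:
  steps:
    - [-1,4,-19,0,0,0,0.12]
    - [-1,8,-38,0,0,0,0.24]
    - [-1,12,-57,0,0,0,0.36]
    - [-1,16,-76,0,0,0,0.48]
    - [-1,20,-95,0,0,0,0.6]

```text
clock: 9.37
position: [443.9, 21.6, 130.1]
ee_rot: [-0.254, 0.967, 0.0, -0.0]
contact_force: [0.4, 0.5, -2.9]
gripper_width: 25.2
```

move_arm:
  steps:
    - [-1,4,-19,0,0,0,0.12]
    - [-1,8,-38,0,0,0,0.24]
    - [-1,12,-57,0,0,0,0.36]
    - [-1,16,-76,0,0,0,0.48]
    - [-1,20,-95,0,0,0,0.6]

```text
clock: 9.78
position: [463.9, -73.3, 130.0]
ee_rot: [-0.528, 0.849, 0.0, -0.0]
contact_force: [0.3, -0.2, -2.7]
gripper_width: 24.9
```

move_arm:
  steps:
    - [-1,4,-19,0,0,0,0.12]
    - [-1,8,-38,0,0,0,0.24]
    - [-1,12,-57,0,0,0,0.36]
    - [-1,16,-76,0,0,0,0.48]
    - [-1,17,-90,0,0,0,0.6]

```text
clock: 10.2
position: [481.4, -163.6, 130.0]
ee_rot: [0.755, -0.655, -0.0, -0.0]
contact_force: [1.0, 0.6, -3.9]
gripper_width: 24.8
```

move_arm:
  steps:
    - [-1,0,0,-10,0,0,0.1]
    - [-1,0,0,-20,0,0,0.143]
    - [-1,0,0,-20,0,0,0.143]
    - [-1,0,0,-20,0,0,0.143]
    - [-1,0,0,-20,0,0,0.143]

```text
clock: 10.62
position: [481.7, -162.3, 110.6]
ee_rot: [0.799, -0.602, 0.0, -0.0]
contact_force: [0.2, 0.3, -3.5]
gripper_width: 24.6
```

```bash
python3 look.py 5 wrist,top tube_grip:117; python3 - <<'E'
from h import *
q=readout.read_state()['ee_rot']; print(np.degrees(np.arctan2(2*q[0]*q[1],q[0]**2-q[1]**2)))
E
```

```text
10.6167 [-0.005  0.316 -0.44   0.    -0.815  0.284] [ 481.72140299 -162.26189785  110.58579898] [ 7.98656132e-01 -6.01787605e-01  2.21118352e-04 -1.14645326e-04]
wrist tube_grip 0.63 [328.7 308.8] [ 480.7 -160.4  117. ]
-73.9543545124398
```

View pics/wrist5.png

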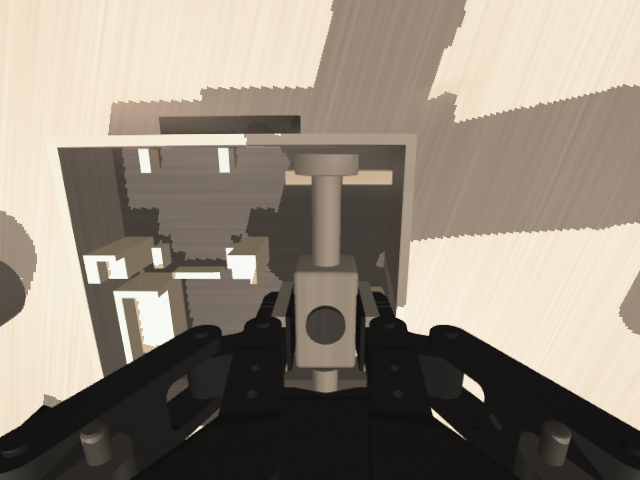

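move_arm:
  steps:
    - [-1,0,0,-20,0,0,0]
    - [-1,0,0,-40,0,0,0]
    - [-1,0,0,-60,0,0,0]
    - [-1,0,0,-70,0,0,0]
    - [-1,0,0,-75,0,0,0]

```text
clock: 11.23
position: [480.9, -162.2, 33.9]
ee_rot: [0.799, -0.602, -0.001, 0.001]
contact_force: [0.6, 0.5, -3.5]
gripper_width: 24.6
```

```bash
python3 look.py 6 wrist tube_grip:43
```

```text
11.2333 [-0.005  0.431 -0.516 -0.    -0.627  0.285] [ 480.89407017 -162.24590846   33.93661984] [ 7.98865856e-01 -6.01507836e-01 -1.04786515e-03  7.54955054e-04]
wrist tube_grip 0.97 [327.2 307.7] [ 481.1 -161.9   43. ]
```

View pics/wrist6.png

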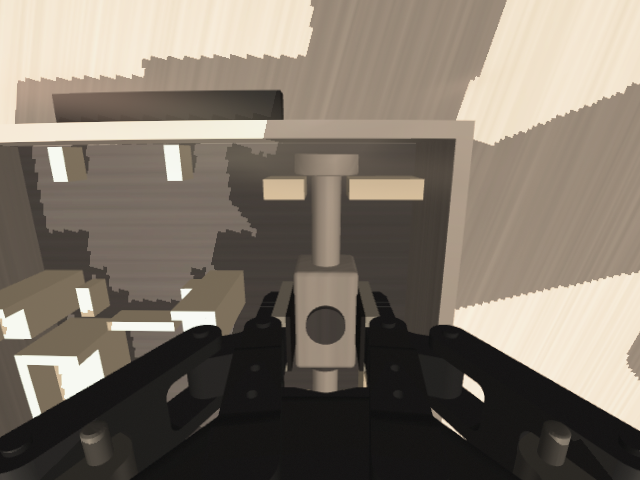

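move_arm:
  steps:
    - [-1,0,0,-8,0,0,0]
    - [-1,0,0,-14,0,0,0]
    - [-1,0,0,-19,0,0,0]
    - [-1,0,0,-22,0,0,0]
    - [-1,0,0,-23,0,0,0]

```text
clock: 11.75
position: [481.6, -162.4, 12.4]
ee_rot: [0.799, -0.601, -0.0, 0.0]
contact_force: [-3.2, 2.2, 9.0]
gripper_width: 24.9
```

move_arm:
  steps:
    - [-1,0,0,-1,0,0,0]
    - [-1,0,0,-1,0,0,0]

```text
clock: 11.92
position: [481.6, -162.4, 12.5]
ee_rot: [0.799, -0.601, 0.0, 0.0]
contact_force: [-2.9, 1.7, 6.9]
gripper_width: 24.5
```

```bash
python3 look.py 7 wrist tube_grip:19
```

```text
11.9167 [-0.005  0.467 -0.533  0.001 -0.571  0.285] [ 481.58419221 -162.38808424   12.46565633] [ 7.99003995e-01 -6.01325693e-01  1.32298695e-05  1.62760502e-04]
wrist tube_grip 0.69 [326.6 311. ] [ 481.2 -159.3   19. ]
```

View pics/wrist7.png

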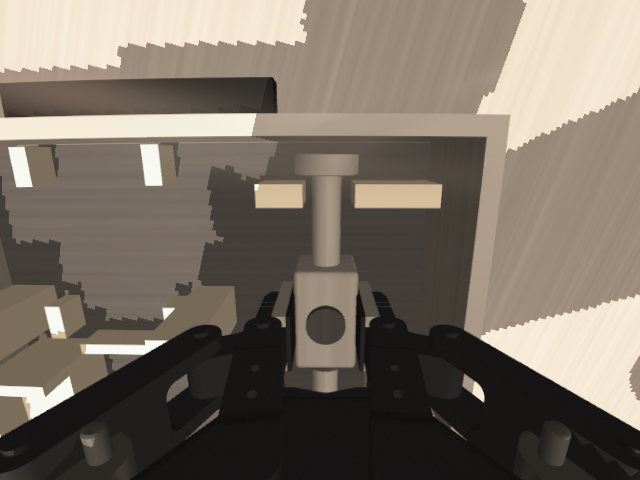

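move_arm:
  steps:
    - [-0.2,0,0,0,0,0,0]
    - [0,0,0,0,0,0,0]
    - [0.1,0,0,0,0,0,0]
    - [0.1,0,0,2,0,0,0]
    - [0.1,0,0,8,0,0,0]

```text
clock: 12.43
position: [480.4, -162.3, 18.6]
ee_rot: [0.799, -0.602, -0.001, 0.001]
contact_force: [-0.1, -0.7, 0.8]
gripper_width: 47.4
```

move_arm:
  steps:
    - [0.1,0,0,25,0,0,0]
    - [0.1,0,0,60,0,0,0]
    - [0.1,0,0,95,0,0,0]
    - [0.5,0,0,130,0,0,0]
    - [1,0,0,160,0,0,0]

```text
clock: 12.85
position: [480.9, -162.5, 181.6]
ee_rot: [0.799, -0.602, 0.0, 0.0]
contact_force: [1.0, -0.4, -1.2]
gripper_width: 69.8
```

```bash
python3 look.py 8 wrist,top tube_grip:19 saddle_grip:13; python3 - <<'E'
from tray import *
import pickle
p=pickle.load(open('wrist8.pkl','rb'))
for r in nets.tip_of('tube_grip',p)[:2]: print(w2t(atz(p,r['uv'],19)))
E
```

```text
12.85 [-0.006  0.23  -0.35   0.    -0.99   0.285] [ 480.91612681 -162.49617396  181.60649459] [ 7.98813214e-01 -6.01579124e-01  7.78350717e-05  2.80997154e-07]
wrist tube_grip 0.78 [324.3 225.8] [ 482.4 -161.1   19. ]
wrist tube_grip 0.7 [266.2 250. ] [ 529.  -123.2   19. ]
wrist saddle_grip 0.56 [115.1 392.6] [655.2  88.8  13. ]
top tube_grip 0.71 [348.8 287.4] [ 475.7 -159.    19. ]
top tube_grip 0.2 [423.7 293.2] [ 457.7 -406.5   19. ]
top saddle_grip 0.55 [272.6 231.2] [661.8  93.7  13. ]
[-54.83658003 -26.57219904]
[ 0.44350063 -3.14667579]
```

View pics/wrist8.png

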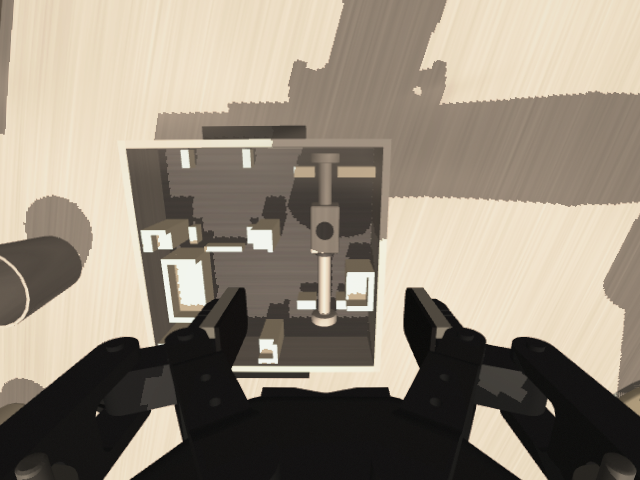

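move_arm:
  steps:
    - [1,17,25,0,0,0,0.12]
    - [1,35,50,0,0,0,0.24]
    - [1,53,75,0,0,0,0.36]
    - [1,70,100,0,0,0,0.48]
    - [1,88,126,0,0,0,0.6]

```text
clock: 13.62
position: [569.3, -35.4, 177.4]
ee_rot: [0.942, -0.336, -0.002, 0.001]
contact_force: [0.6, 0.4, -1.1]
gripper_width: 85.4
```

move_arm:
  steps:
    - [1,17,25,0,0,0,0.12]
    - [1,35,50,-10,0,0,0.24]
    - [1,53,75,-20,0,0,0.36]
    - [1,70,100,-30,0,0,0.48]
    - [1,88,126,-40,0,0,0.6]

```text
clock: 14.03
position: [657.3, 90.5, 136.5]
ee_rot: [0.999, -0.043, -0.002, 0.001]
contact_force: [0.8, -0.0, -0.6]
gripper_width: 85.1
```

move_arm:
  steps:
    - [1,0,0,0,0,0,0]
    - [1,0,0,0,0,0,0]

```text
clock: 14.2
position: [656.8, 90.6, 135.5]
ee_rot: [0.999, -0.045, -0.003, 0.001]
contact_force: [-0.2, -0.6, -0.2]
gripper_width: 85.3
```

```bash
cat > sil.py <<'E'
import sys,pickle
from h import *
p=pickle.load(open(sys.argv[1]+'.pkl','rb'))
for r in nets.silhouettes(sys.argv[2],p)[:2]:
    m=r['region']; vs,us=np.nonzero(m)
    P=np.array([atz(p,(u,v),float(sys.argv[3]))[:2] for u,v in zip(us,vs)])
    (c,wh,a)=cv2.minAreaRect(P.astype(np.float32))
    w,V=np.linalg.eigh(np.cov(P.T)); d=V[:,1]
    print(r['conf'],np.round(c,1),np.round(wh,1),a,np.degrees(np.arctan2(d[1],d[0])))
q=readout.read_state()['ee_rot']; print('toolx',np.degrees(np.arctan2(2*q[0]*q[1],q[0]**2-q[1]**2)))
E
python3 look.py 9 wrist saddle_grip:13; python3 sil.py wrist9 saddle_grip 20
```

```text
14.2 [ 0.38   0.525 -0.013 -0.    -1.039  1.101] [656.8029525   90.60202703 135.54502617] [ 0.99898725 -0.04488683 -0.0028832   0.00115102]
wrist saddle_grip 0.79 [329.3 236.9] [656.   88.1  13. ]
0.62 [656.3  88.9] [42.1 85.3] 83.81793212890625 173.7773639371119
0.6 [557.2 188.5] [18.  55.5] 59.45888900756836 152.582325980359
toolx -5.275617143141974
```

View pics/wrist9.png

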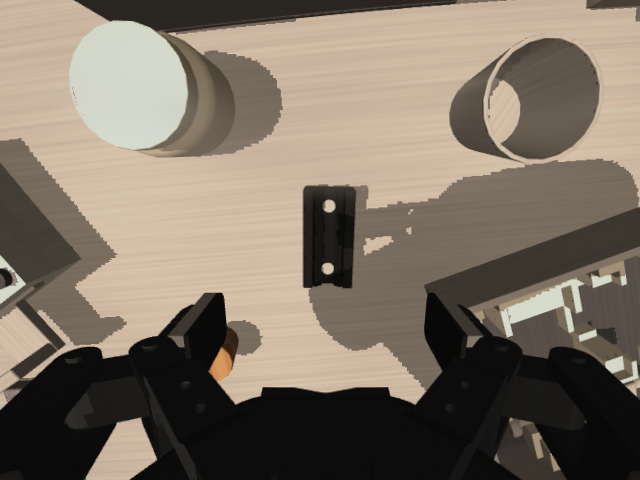

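move_arm:
  steps:
    - [1,-1,-2,-30,0,0,-0.017]
    - [1,-1,-2,-65,0,0,-0.017]
    - [1,-1,-2,-100,0,0,-0.017]
    - [1,-1,-2,-120,0,0,-0.017]
    - [1,-1,-2,-130,0,0,-0.017]

```text
clock: 14.77
position: [654.1, 85.7, 6.2]
ee_rot: [0.998, -0.055, -0.003, 0.001]
contact_force: [-0.1, 0.1, -1.1]
gripper_width: 85.7
```

move_arm:
  steps:
    - [1,0,0,0,0,0,0]
    - [-1,0,0,0,0,0,0]
    - [-1,0,0,0,0,0,0]
    - [-1,0,0,0,0,0,0]
    - [-1,0,0,0,0,0,0]

```text
clock: 15.18
position: [657.7, 87.9, 11.2]
ee_rot: [0.999, -0.054, 0.002, -0.001]
contact_force: [-7.1, 2.7, 44.8]
gripper_width: 38.7
```

move_arm:
  steps:
    - [-1,0,0,0,0,0,0]
    - [-1,0,0,0,0,0,0]

```text
clock: 15.35
position: [658.0, 88.1, 11.5]
ee_rot: [0.999, -0.054, 0.002, -0.001]
contact_force: [-1.0, -0.2, 5.9]
gripper_width: 38.3
```

```bash
python3 look.py 10 wrist saddle_grip:13; python3 sil.py wrist10 saddle_grip 26
```

```text
15.35 [ 3.760e-01  6.580e-01 -1.290e-01  1.000e-03 -7.800e-01  1.087e+00] [658.04534853  88.08977303  11.47516954] [ 9.98564134e-01 -5.35331715e-02  1.89301771e-03 -5.35065369e-04]
wrist saddle_grip 0.96 [325.3 305.4] [657.   89.3  13. ]
0.95 [661.9  88.9] [39.3 78.9] 83.92108917236328 173.8826765314483
toolx -6.135710568971694
```

View pics/wrist10.png

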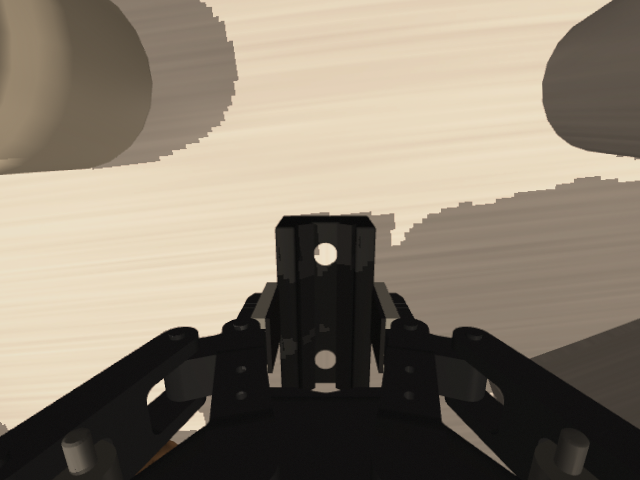

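move_arm:
  steps:
    - [-1,0,0,15,0,0,0]
    - [-1,0,0,45,0,0,0]
    - [-1,0,0,80,0,0,0]
    - [-1,-5,-15,110,0,0,-0.1]
    - [-1,-10,-32,120,0,0,-0.2]

```text
clock: 15.92
position: [649.3, 56.7, 134.8]
ee_rot: [0.988, -0.154, 0.004, -0.002]
contact_force: [-0.1, -0.2, -0.9]
gripper_width: 38.4
```

move_arm:
  steps:
    - [-1,-8,-26,0,0,0,-0.12]
    - [-1,-16,-52,0,0,0,-0.24]
    - [-1,-24,-78,0,0,0,-0.36]
    - [-1,-32,-104,0,0,0,-0.48]
    - [-1,-40,-130,0,0,0,-0.6]

```text
clock: 16.33
position: [605.7, -75.4, 129.1]
ee_rot: [0.897, -0.441, -0.0, -0.0]
contact_force: [0.6, -0.8, -1.2]
gripper_width: 38.8
```

move_arm:
  steps:
    - [-1,-8,-28,0,0,0,-0.12]
    - [-1,-16,-56,0,0,0,-0.24]
    - [-1,-25,-86,0,0,0,-0.36]
    - [-1,-25,-86,-15,0,0,-0.383]
    - [-1,-25,-86,-30,0,0,-0.383]

```text
clock: 16.75
position: [581.3, -162.1, 99.8]
ee_rot: [0.798, -0.603, 0.001, -0.001]
contact_force: [0.3, 0.8, -0.8]
gripper_width: 38.6
```

move_arm:
  steps:
    - [-1,0,0,0,0,0,0]
    - [-1,0,0,0,0,0,0]
    - [-1,0,0,0,0,0,0]

```text
clock: 17.0
position: [582.1, -160.2, 99.8]
ee_rot: [0.799, -0.601, 0.0, -0.0]
contact_force: [-0.3, 0.3, -1.4]
gripper_width: 38.7
```

```bash
python3 look.py 11 wrist saddle_grip:103; python3 sil.py wrist11 saddle_grip 116
```

```text
17.0 [-0.     0.469 -0.216  0.    -0.885  0.281] [ 582.14449684 -160.16225465   99.81401117] [ 7.99115014e-01 -6.01178013e-01  4.18242576e-04 -1.27632540e-04]
wrist saddle_grip 0.82 [326.9 303.8] [ 582.1 -158.9  103. ]
0.87 [ 584.  -162.4] [38.7 78.5] 16.113391876220703 106.48561059719798
toolx -73.90750586357322
```

View pics/wrist11.png

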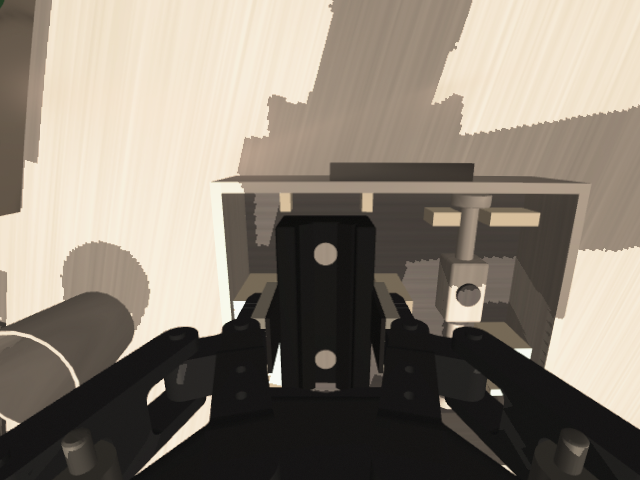

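move_arm:
  steps:
    - [-1,0,0,-20,0,0,0]
    - [-1,0,0,-40,0,0,0]
    - [-1,0,0,-52,0,0,0]
    - [-1,0,0,-60,0,0,0]
    - [-1,0,0,-62,0,0,0]

```text
clock: 17.57
position: [581.2, -160.1, 36.2]
ee_rot: [0.799, -0.601, -0.001, 0.001]
contact_force: [-2.3, 0.1, -1.0]
gripper_width: 38.6
```

```bash
python3 look.py 12 wrist saddle_grip:39
```

```text
17.5667 [-0.001  0.548 -0.273 -0.    -0.751  0.281] [ 581.17236414 -160.06014819   36.1519683 ] [ 7.98965479e-01 -6.01376170e-01 -7.77498067e-04  5.10390501e-04]
wrist saddle_grip 0.66 [326.4 304.9] [ 581.2 -158.1   39. ]
```

View pics/wrist12.png

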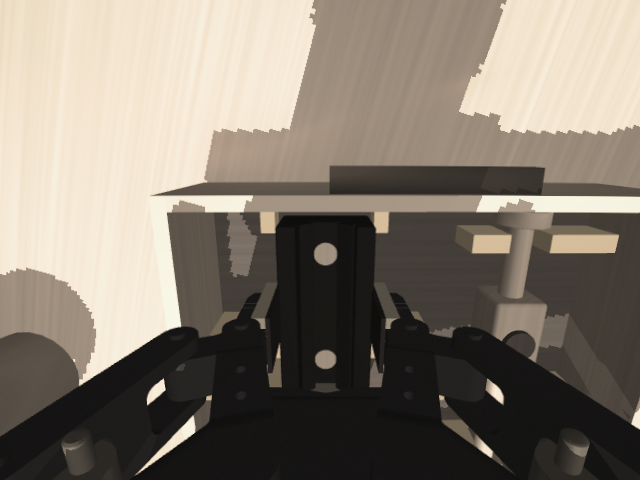

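move_arm:
  steps:
    - [-1,0,0,-7,0,0,0]
    - [-1,0,0,-13,0,0,0]
    - [-1,0,0,-17,0,0,0]
    - [-1,0,0,-20,0,0,0]
    - [-1,0,0,-20,0,0,0]

```text
clock: 18.08
position: [581.6, -160.4, 17.5]
ee_rot: [0.799, -0.601, -0.0, 0.0]
contact_force: [-0.8, 1.0, 2.1]
gripper_width: 38.3
```

```bash
python3 look.py 13 wrist saddle_grip:19
```

```text
18.0833 [-0.001  0.574 -0.286  0.    -0.711  0.281] [ 581.6187923  -160.35853574   17.50815081] [ 7.98942208e-01 -6.01407784e-01 -4.22157357e-05  1.52161573e-04]
wrist saddle_grip 0.59 [326.7 304.8] [ 581.3 -157.8   19. ]
```

View pics/wrist13.png

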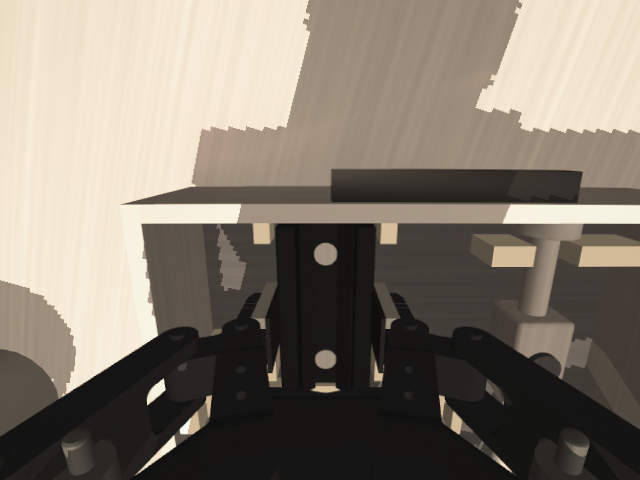

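move_arm:
  steps:
    - [-1,0,0,-1,0,0,0]
    - [0.1,0,0,-1,0,0,0]
    - [0.3,0,0,-1,0,0,0]
    - [0.3,0,0,-1,0,0,0]
    - [0.3,0,0,4,0,0,0]

```text
clock: 18.6
position: [580.9, -160.4, 20.2]
ee_rot: [0.799, -0.602, -0.001, 0.001]
contact_force: [-0.5, 0.4, -0.4]
gripper_width: 55.4
```

move_arm:
  steps:
    - [0.3,0,0,20,0,0,0]
    - [0.3,0,0,50,0,0,0]
    - [0.3,0,0,85,0,0,0]
    - [0.5,0,0,120,0,0,0]
    - [1,-10,-15,155,0,0,0]

```text
clock: 19.02
position: [572.8, -174.2, 178.0]
ee_rot: [0.8, -0.6, 0.001, -0.0]
contact_force: [0.7, -0.5, -0.6]
gripper_width: 73.9
```

```bash
python3 look.py 14 wrist,top saddle_grip:19 spanner_grip:7; python3 sil.py wrist14 saddle_grip 32; python3 sil.py top14 spanner_grip 10;python3 sil.py wrist1 spanner_grip 10; python3 -c "
from tray import *
print(t2w((41.8,-52.3)))"
```

```text
19.0167 [-0.025  0.381 -0.137  0.    -1.051  0.308] [ 572.80512139 -174.18115438  178.04390781] [ 7.99692816e-01 -6.00408988e-01  5.97685381e-04 -3.00039299e-04]
wrist saddle_grip 0.81 [312.6 239.4] [ 581.5 -158.    19. ]
wrist spanner_grip 0.96 [541.    9.2] [ 451.1 -401.     7. ]
top saddle_grip 0.53 [348.8 252.8] [ 590.3 -159.4   19. ]
top spanner_grip 0.57 [419.8 294. ] [ 455.9 -396.     7. ]
0.57 [ 582.1 -159.3] [39.8 81.2] 16.206958770751953 105.52249656169309
toolx -73.96610620720034
toolx -73.95417420389104
[ 582.37966034 -158.93501968]Traceback (most recent call last):
  File "sil.py", line 4, in <module>
    for r in nets.silhouettes(sys.argv[2],p)[:2]:
             ~~~~~~~~~~~~~~~~^^^^^^^^^^^^^^^
ValueError: only the last four pictures can be asked about
```

View pics/wrist14.png

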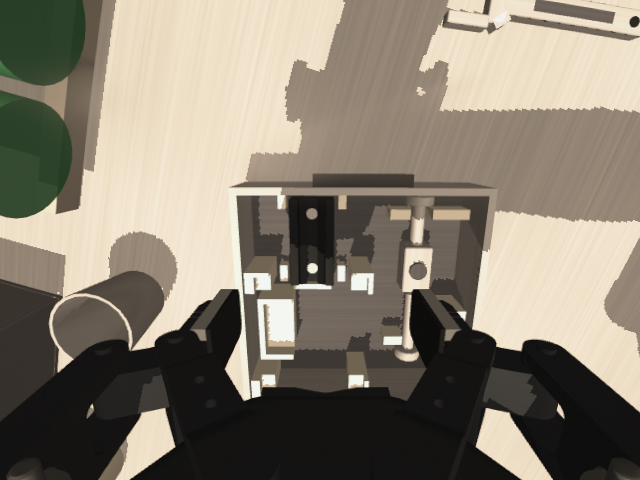

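move_arm:
  steps:
    - [1,-10,-16,0,0,0,-0.12]
    - [1,-20,-32,0,0,0,-0.24]
    - [1,-30,-48,0,0,0,-0.36]
    - [1,-40,-64,0,0,0,-0.48]
    - [1,-50,-80,0,0,0,-0.6]

```text
clock: 19.83
position: [520.8, -255.7, 174.7]
ee_rot: [-0.583, 0.812, 0.001, -0.001]
contact_force: [0.2, 0.2, 0.9]
gripper_width: 85.3
```

move_arm:
  steps:
    - [1,-10,-20,0,0,0,-0.12]
    - [1,-20,-40,0,0,0,-0.24]
    - [1,-30,-60,0,0,0,-0.36]
    - [1,-40,-80,0,0,0,-0.48]
    - [1,-50,-100,0,0,0,-0.6]

```text
clock: 20.25
position: [470.8, -355.9, 174.7]
ee_rot: [-0.317, 0.948, 0.001, -0.001]
contact_force: [1.0, -0.1, 0.0]
gripper_width: 85.4
```

move_arm:
  steps:
    - [1,-5,-10,0,0,0,-0.12]
    - [1,-10,-25,-10,0,0,-0.24]
    - [1,-17,-45,-20,0,0,-0.36]
    - [1,-17,-45,-35,0,0,-0.44]
    - [1,-17,-45,-35,0,0,-0.44]

```text
clock: 20.67
position: [452.2, -399.7, 136.6]
ee_rot: [-0.103, 0.995, 0.003, -0.003]
contact_force: [-0.2, 0.5, -0.2]
gripper_width: 85.3
```

move_arm:
  steps:
    - [1,0,0,0,0,0,0]
    - [1,0,0,0,0,0,0]

```text
clock: 20.83
position: [455.0, -400.1, 141.1]
ee_rot: [-0.107, 0.994, -0.0, -0.0]
contact_force: [-1.0, -0.2, -0.2]
gripper_width: 85.3
```

```bash
python3 look.py 15 wrist spanner_grip:7; python3 sil.py wrist15 spanner_grip 12
```

```text
20.8333 [-0.454  0.429 -0.164  0.    -0.979 -0.903] [ 455.03006286 -400.14160919  141.11275674] [-1.06608152e-01  9.94301058e-01 -1.84324886e-05 -3.28902647e-04]
wrist spanner_grip 0.92 [327.  228.4] [ 451.6 -398.1    7. ]
0.79 [ 446.1 -401.3] [170.2  44.1] 9.459105491638184 -170.1663200096091
toolx -167.814006519124
```

View pics/wrist15.png

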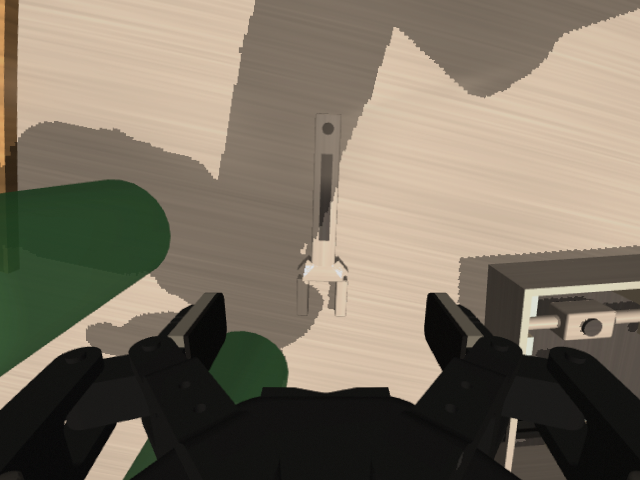

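move_arm:
  steps:
    - [1,-3,0,-30,0,0,-0.044]
    - [1,-3,0,-65,0,0,-0.044]
    - [1,-3,0,-100,0,0,-0.044]
    - [1,-3,0,-125,0,0,-0.044]
    - [1,-3,0,-136,0,0,-0.044]

```text
clock: 21.4
position: [450.0, -398.9, 2.1]
ee_rot: [-0.084, 0.996, 0.002, -0.002]
contact_force: [-0.4, 0.0, -0.3]
gripper_width: 85.4
```

move_arm:
  steps:
    - [1,0,0,0,0,0,0]
    - [0.2,0,0,0,0,0,0]
    - [-0.2,0,0,0,0,0,0]
    - [-0.5,0,0,0,0,0,0]
    - [-1,0,0,0,0,0,0]

```text
clock: 21.82
position: [452.7, -400.9, 7.1]
ee_rot: [-0.083, 0.997, -0.001, 0.001]
contact_force: [0.3, -0.1, -0.7]
gripper_width: 38.5
```

move_arm:
  steps:
    - [-1,0,0,0,0,0,0]
    - [-1,0,0,0,0,0,0]
    - [-1,0,0,0,0,0,0]

```text
clock: 22.07
position: [452.4, -401.0, 6.8]
ee_rot: [-0.084, 0.996, -0.001, 0.001]
contact_force: [-1.2, 1.2, 5.7]
gripper_width: 17.7
```

```bash
python3 look.py 16 wrist spanner_grip:7; python3 sil.py wrist16 spanner_grip 12
```

```text
22.0667 [-0.457  0.59  -0.293  0.001 -0.686 -0.947] [ 452.41846642 -400.96584083    6.75211049] [-8.36056547e-02  9.96498125e-01 -8.51347514e-04  9.25703470e-04]
wrist spanner_grip 0.89 [326.2 297.4] [ 451.8 -399.5    7. ]
0.85 [ 430.2 -405.4] [137.   29.8] 11.14830493927002 -170.18705704649358
toolx -170.40848933066576
```

View pics/wrist16.png

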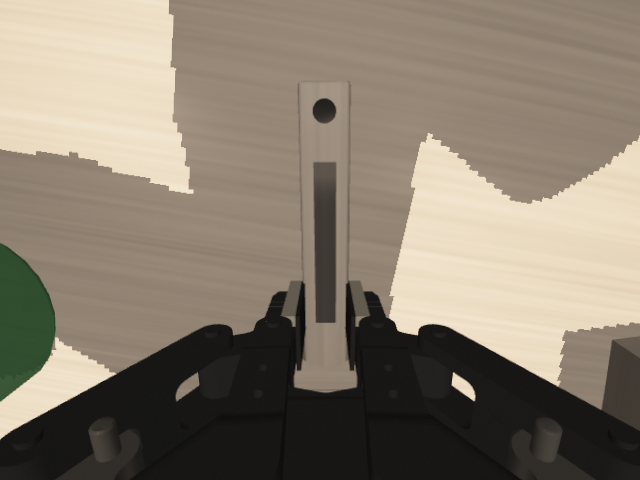

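```bash
python3 - <<'E'
from tray import *
import pickle
p=pickle.load(open('wrist16.pkl','rb'))
e=atz(p,(324.5,81.5),14); a=np.radians(9.6); print(e, e[:2]+91*np.array([np.cos(a),np.sin(a)]), t2w((2,29.5)))
E
```

```text
[ 363.10338954 -415.23613624   14.        ] [ 452.82902892 -400.06018029] [521.42915998 -91.40490413]
```

move_arm:
  steps:
    - [-1,0,0,10,0,0,0]
    - [-1,0,0,35,0,0,0]
    - [-1,0,0,70,0,0,0]
    - [-1,0,0,105,0,0,0.05]
    - [-1,0,0,120,0,0,0.1]

```text
clock: 22.63
position: [453.1, -401.4, 130.0]
ee_rot: [-0.135, 0.991, -0.002, 0.002]
contact_force: [1.3, -0.5, -2.6]
gripper_width: 18.0
```

move_arm:
  steps:
    - [-1,8,38,0,0,0,0.012]
    - [-1,16,76,0,0,0,0.012]
    - [-1,24,114,0,0,0,0.012]
    - [-1,32,152,0,0,0,0.012]
    - [-1,40,190,0,0,0,0.012]

```text
clock: 23.05
position: [490.7, -208.5, 124.9]
ee_rot: [-0.138, 0.99, 0.0, -0.001]
contact_force: [1.0, 0.1, -3.2]
gripper_width: 17.7
```

move_arm:
  steps:
    - [-1,8,38,0,0,0,0]
    - [-1,16,76,0,0,0,0]
    - [-1,24,105,0,0,0,0]
    - [-1,29,120,-10,0,0,0]
    - [-1,29,120,-30,0,0,0]

```text
clock: 23.47
position: [523.5, -87.1, 97.3]
ee_rot: [-0.141, 0.99, -0.0, 0.003]
contact_force: [0.5, -0.7, -4.0]
gripper_width: 17.8
```

move_arm:
  steps:
    - [-1,0,0,0,0,0,0]
    - [-1,0,0,0,0,0,0]
    - [-1,0,0,0,0,0,0]

```text
clock: 23.72
position: [520.5, -90.8, 95.6]
ee_rot: [-0.139, 0.99, -0.0, -0.0]
contact_force: [0.5, 0.4, -2.9]
gripper_width: 18.0
```

```bash
python3 look.py 17 wrist spanner_grip:97; python3 sil.py wrist17 spanner_grip 102
```

```text
23.7167 [ 0.135  0.366 -0.408  0.    -0.797 -1.427] [520.50834816 -90.8459393   95.61180499] [-1.38708614e-01  9.90333224e-01 -1.01541369e-04 -1.24756788e-04]
wrist spanner_grip 0.8 [325.  299.6] [520.6 -89.9  97. ]
toolx -164.0919922638461
```

View pics/wrist17.png

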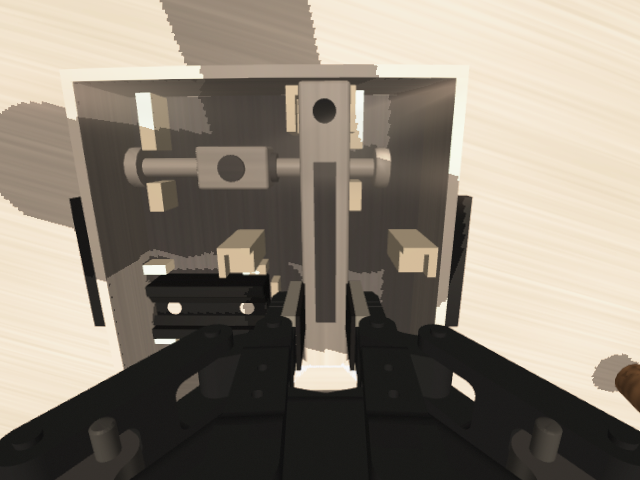

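move_arm:
  steps:
    - [-1,0,0,-12,0,0,0]
    - [-1,0,0,-24,0,0,0]
    - [-1,0,0,-34,0,0,0]
    - [-1,0,0,-41,0,0,0]
    - [-1,0,0,-45,0,0,0]

```text
clock: 24.28
position: [520.3, -90.7, 49.4]
ee_rot: [-0.139, 0.99, 0.0, -0.001]
contact_force: [-0.6, -0.2, -4.0]
gripper_width: 17.9
```

```bash
python3 look.py 18 wrist spanner_grip:51
```

```text
24.2833 [ 0.135  0.432 -0.453 -0.    -0.687 -1.427] [520.26508572 -90.69519195  49.44215139] [-1.38651042e-01  9.90341145e-01  1.58562129e-05 -5.51471970e-04]
wrist spanner_grip 0.87 [323.8 298.2] [519.7 -90.5  51. ]
```

View pics/wrist18.png

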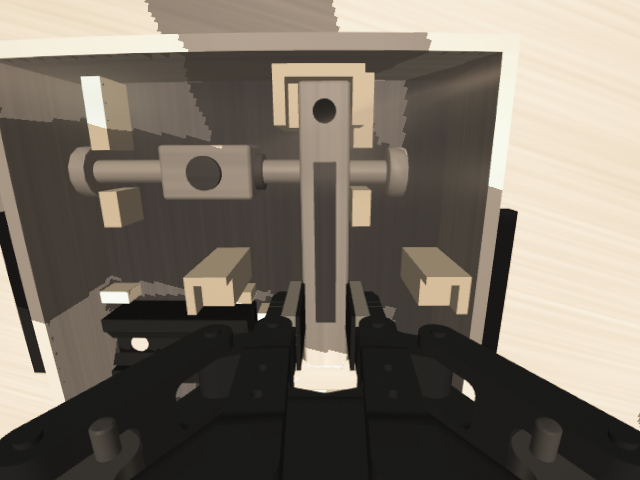

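```bash
python3 - <<'E'
from tray import *
import pickle
p=pickle.load(open('wrist18.pkl','rb'))
cv2.imwrite('pics/c.png',cv2.resize(p['frame'][50:240,250:400],None,fx=4,fy=3))
print('end',w2t(atz(p,(325,80.5),57)))
for uv in [(272,64),(366,64),(272,125),(288,125)]: print(uv,w2t(atz(p,uv,44)))
E
```

```text
end [-89.59051085  31.63070877]
(272, 64) [-98.46049282  10.27172029]
(366, 64) [-98.33584873  48.21180097]
(272, 125) [-74.9107675    9.36251723]
(288, 125) [-74.87021522  16.08135784]
```

View pics/c.png

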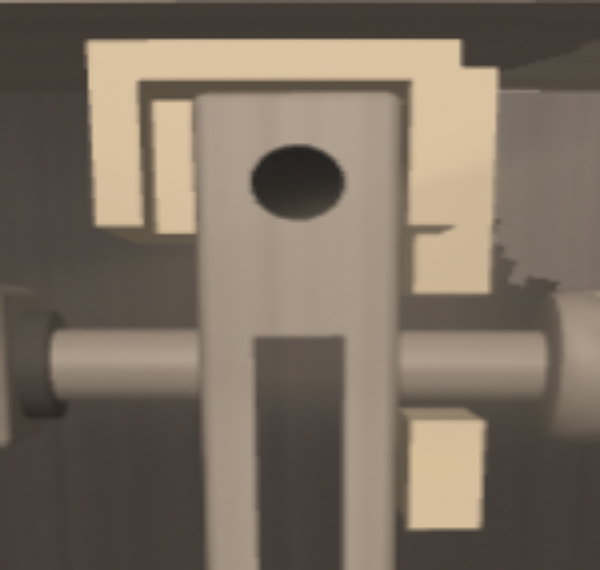

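move_arm:
  steps:
    - [-1,0.5,-2,0,0,0,0]
    - [-1,0.5,-2,-4,0,0,0]
    - [-1,0.5,-2,-8,0,0,0]
    - [-1,0.5,-2,-11,0,0,0]
    - [-1,0.5,-2,-12,0,0,0]

```text
clock: 24.8
position: [520.8, -92.4, 37.6]
ee_rot: [-0.139, 0.99, 0.0, -0.0]
contact_force: [0.1, 0.3, -4.2]
gripper_width: 17.9
```

```bash
python3 look.py 19 wrist spanner_grip:37;  python3 - <<'E'
from tray import *
import pickle
p=pickle.load(open('wrist19.pkl','rb'))
cv2.imwrite('pics/c2.png',cv2.resize(p['frame'][50:240,250:400],None,fx=4,fy=3))
E
```

```text
24.8 [ 0.131  0.451 -0.461 -0.    -0.659 -1.423] [520.76136893 -92.39401834  37.61342465] [-1.38844752e-01  9.90314049e-01  7.10551736e-05 -4.62860635e-04]
wrist spanner_grip 0.87 [325.2 298.2] [521.  -91.3  37. ]
```

View pics/c2.png

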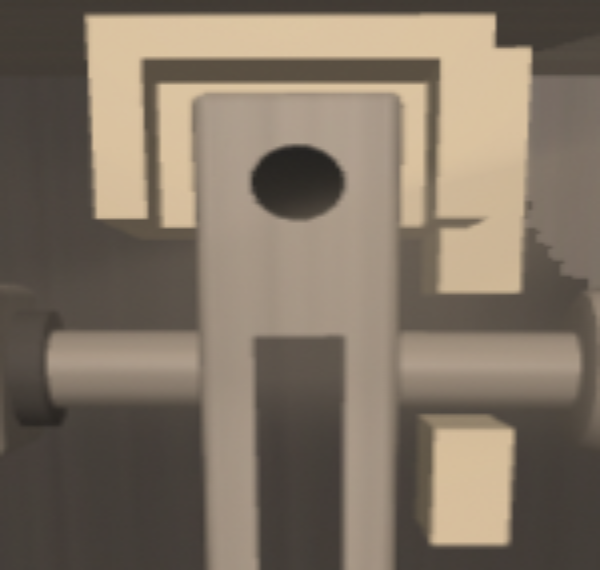

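Now central between the cheeks. Lower the last bit until contact.

move_arm:
  steps:
    - [-1,0,0,-1,0,0,0]
    - [-1,0,0,-2,0,0,0]
    - [-1,0,0,-2.5,0,0,0]
    - [-1,0,0,-2.5,0,0,0]

```text
clock: 25.23
position: [521.4, -92.3, 36.7]
ee_rot: [-0.139, 0.99, -0.0, 0.0]
contact_force: [-2.4, 0.5, 3.9]
gripper_width: 17.8
```

move_arm:
  steps:
    - [-0.5,0,0,0,0,0,0]
    - [-0.2,0,0,0,0,0,0]
    - [0,0,0,0,0,0,0]
    - [0,0,0,2,0,0,0]
    - [0,0,0,10,0,0,0]

```text
clock: 25.65
position: [520.3, -92.5, 44.9]
ee_rot: [-0.139, 0.99, 0.0, -0.001]
contact_force: [-0.7, -0.1, 0.7]
gripper_width: 42.9
```

move_arm:
  steps:
    - [0,0,0,30,0,0,0]
    - [0,0,0,65,0,0,0]
    - [0,0,0,100,0,0,0]
    - [0.5,0,0,130,0,0,0]
    - [0.5,0,0,150,0,0,0]

```text
clock: 26.07
position: [522.4, -92.5, 200.2]
ee_rot: [-0.139, 0.99, -0.001, 0.003]
contact_force: [0.2, -0.9, 1.4]
gripper_width: 63.5
```

```bash
python3 look.py 20 wrist,top spanner_grip:37 tube_grip:19 saddle_grip:19 slide_grip:63 housing:0;  python3 - <<'E'
from tray import *
import pickle
p=pickle.load(open('wrist20.pkl','rb'))
for n,z in [('spanner_grip',37),('tube_grip',19),('saddle_grip',19)]:
    for r in nets.tip_of(n,p)[:1]: print(n,w2t(atz(p,r['uv'],z)))
E
```

```text
26.0667 [ 1.310e-01  2.480e-01 -2.750e-01  1.000e-03 -1.042e+00 -1.423e+00] [522.39270373 -92.5012308  200.16746319] [-1.39209675e-01  9.90258214e-01 -5.07167442e-04  3.01304648e-03]
wrist spanner_grip 0.96 [327.4 220.5] [518.9 -90.5  37. ]
wrist tube_grip 0.73 [269.3 159.4] [ 481.3 -158.2   19. ]
wrist tube_grip 0.56 [314.4 395.7] [724.6 -46.5  19. ]
wrist saddle_grip 0.89 [245.8 258.7] [ 583.4 -158.2   19. ]
top tube_grip 0.7 [347.7 283.7] [ 487.9 -155.4   19. ]
top saddle_grip 0.61 [350.6 252.1] [ 592.6 -165.4   19. ]
top slide_grip 0.74 [192.  255.1] [571.6 349.9  63. ]
top slide_grip 0.3 [239.9 263.7] [545.2 193.7  63. ]
top housing 0.58 [183.2 228.5] [671.3 397.5   0. ]
spanner_grip [-0.15987717 31.06208882]
tube_grip [-55.13812945 -23.47861757]
saddle_grip [ 42.9598337  -51.85598424]
```

View pics/wrist20.png

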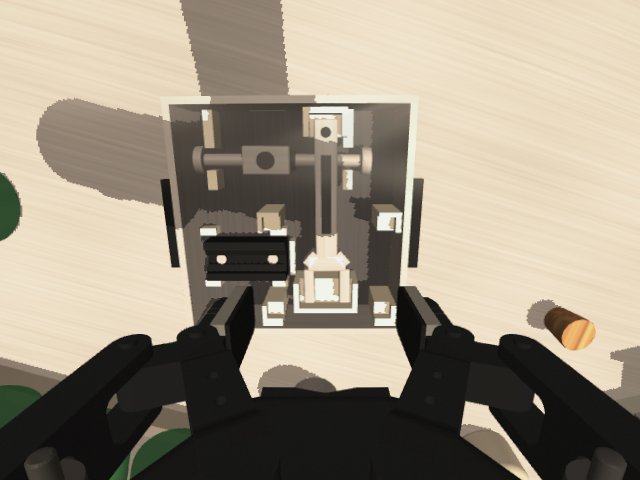

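move_arm:
  steps:
    - [0.5,4,29,0,0,0,0.114]
    - [0.5,8,58,0,0,0,0.228]
    - [0.5,12,87,0,0,0,0.342]
    - [0.5,16,117,0,0,0,0.456]
    - [0.5,20,146,0,0,0,0.57]

```text
clock: 27.23
position: [541.2, 55.0, 195.8]
ee_rot: [-0.414, 0.91, -0.0, 0.0]
contact_force: [1.0, 0.4, 0.2]
gripper_width: 64.2
```

move_arm:
  steps:
    - [0.5,4,29,0,0,0,0.114]
    - [0.5,8,58,0,0,0,0.228]
    - [0.5,12,87,0,0,0,0.342]
    - [0.5,16,117,0,0,0,0.456]
    - [0.5,20,146,0,0,0,0.57]

```text
clock: 27.65
position: [561.1, 201.2, 195.7]
ee_rot: [-0.654, 0.757, -0.0, 0.0]
contact_force: [-0.6, 1.1, -0.9]
gripper_width: 64.1
```

move_arm:
  steps:
    - [0.5,4,29,0,0,0,0.114]
    - [0.5,8,58,0,0,0,0.228]
    - [0.5,12,87,0,0,0,0.342]
    - [0.5,16,117,0,0,0,0.456]
    - [0.5,20,140,0,0,0,0.57]

```text
clock: 28.07
position: [581.1, 341.9, 195.3]
ee_rot: [0.84, -0.542, -0.0, -0.0]
contact_force: [0.8, -0.2, 1.2]
gripper_width: 64.2
```

move_arm:
  steps:
    - [0.5,0,0,0,0,0,0]
    - [0.5,0,0,0,0,0,0]

```text
clock: 28.23
position: [580.8, 340.7, 194.7]
ee_rot: [0.839, -0.545, -0.0, 0.001]
contact_force: [-0.7, -0.8, 0.1]
gripper_width: 64.0
```

```bash
python3 look.py 21 wrist slide_grip:63 housing:0 slide:30; python3 sil.py wrist21 slide_grip 68
```

```text
28.2333 [ 0.77   0.492  0.087 -0.    -1.167 -0.351] [580.84462392 340.71403494 194.6792792 ] [ 8.38617915e-01 -5.44719685e-01 -2.12023804e-04  6.42665343e-04]
wrist slide_grip 0.81 [326.8 231.8] [580.8 339.9  63. ]
wrist housing 0.62 [220.5 224.3] [677.7 390.5   0. ]
0.76 [601.2 344. ] [48.2 81.4] 28.28739356994629 170.03616635107414
toolx -66.13510621084767
```

View pics/wrist21.png

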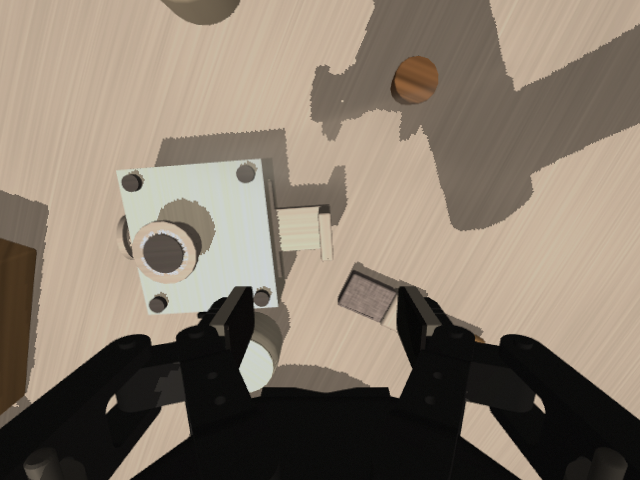

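```bash
python3 - <<'E'
from h import *
import pickle
p=pickle.load(open('wrist21.pkl','rb')); f=p['frame']
cv2.imwrite('pics/d.png',cv2.resize(f[145:320,105:345],None,fx=3.3,fy=3.3,interpolation=cv2.INTER_CUBIC))
cv2.imwrite('pics/e.png',cv2.resize(f[195:270,260:345],None,fx=8,fy=8,interpolation=cv2.INTER_NEAREST))
E
```

```text
(no output)
```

View pics/d.png

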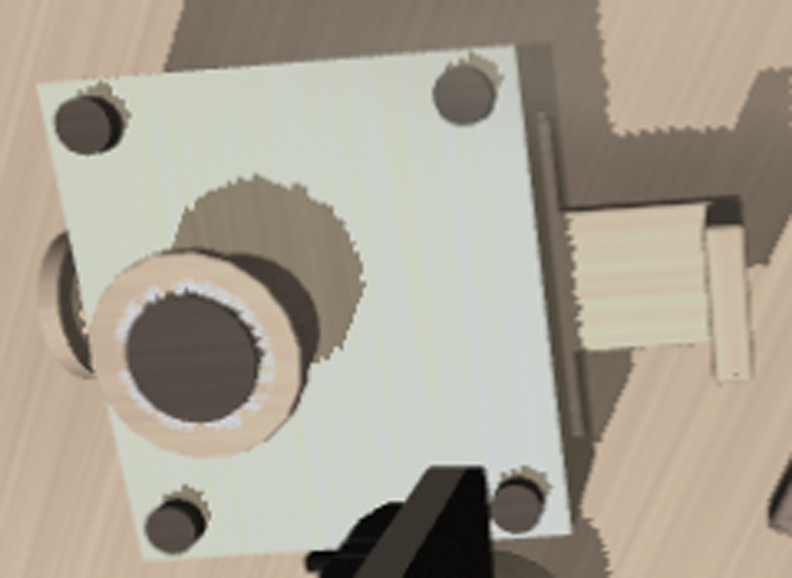

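View pics/e.png

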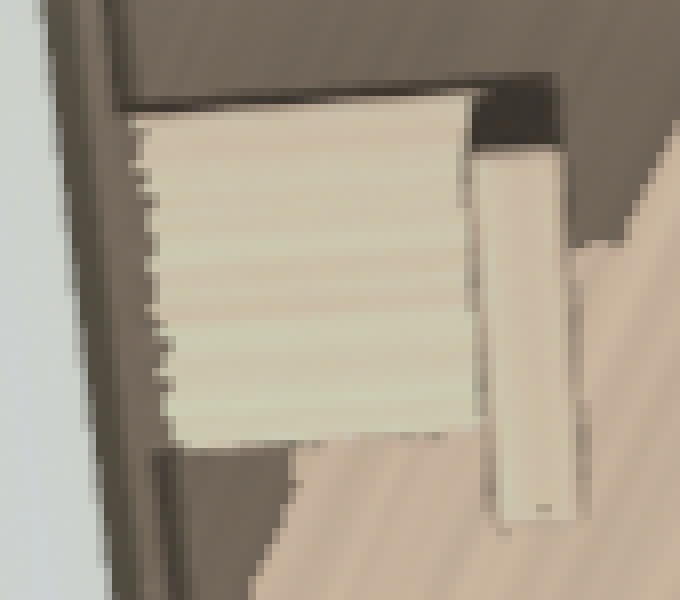

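```bash
python3 - <<'E'
from fit import *
import pickle
p=pickle.load(open('wrist21.pkl','rb'))
x,r=fitrect(p,[[5,-20],[-5,-20],[5,20],[-5,20]],np.array([[319,213.4],[330.2,213.5],[322.1,260],[332.2,260]])-.5,68,[580,340,.4]); print('tab',x,np.degrees(x[2]),r.max())
y,r=fitrect(p,[[-60,-65],[-60,65],[60,-65],[60,65]],np.array([[261.4,158.6],[278.3,307.4],[116.5,170.5],[148.9,314.7]])-.5,62,[670,390,.4]); print('hous',y,np.degrees(y[2]),r.max())
c,s=np.cos(y[2]),np.sin(y[2]); d=x[:2]-y[:2]; print(c*d[0]+s*d[1],-s*d[0]+c*d[1])
E
```

```text
tab [5.80641917e+02 3.43074406e+02 4.69543731e-01] 26.902874081348674 0.9302309903511059
hous [6.75788213e+02 3.91804074e+02 4.88177269e-01] 27.970497147125222 0.4194144565969964
-106.88721818880893 1.587698207562191
```

move_arm:
  steps:
    - [-0.3,0,2,-20,0,0,0.072]
    - [-0.3,0,2,-40,0,0,0.072]
    - [-0.3,0,2,-70,0,0,0.072]
    - [-0.3,0,2,-100,0,0,0.072]
    - [-0.3,0,2,-110,0,0,0.072]

```text
clock: 28.9
position: [578.8, 339.1, 81.2]
ee_rot: [0.857, -0.515, -0.002, 0.004]
contact_force: [-0.3, 0.4, -2.3]
gripper_width: 29.9
```

move_arm:
  steps:
    - [-0.3,0,0,0,0,0,0]
    - [-0.3,0,0,0,0,0,0]

```text
clock: 29.07
position: [581.8, 341.4, 86.5]
ee_rot: [0.857, -0.515, 0.0, -0.0]
contact_force: [0.0, 0.7, 1.3]
gripper_width: 29.8
```

```bash
python3 look.py 22 wrist slide_grip:63; python3 sil.py wrist22 slide_grip 68
```

```text
29.0667 [ 0.77   0.587 -0.038  0.001 -0.945 -0.281] [581.83599829 341.41179222  86.46921535] [ 8.57474033e-01 -5.14527005e-01  4.65124373e-04 -1.62834562e-04]
wrist slide_grip 0.59 [330.4 278.4] [581.  339.8  63. ]
0.9 [602.7 339.2] [47.3 73.2] 27.981008529663086 166.0218436131964
toolx -61.918219167574186
```

View pics/wrist22.png

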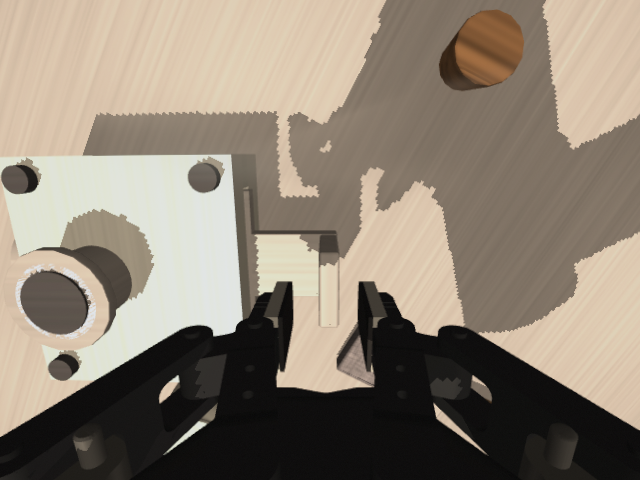

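move_arm:
  steps:
    - [-0.3,-1,0.5,-10,0,0,0]
    - [-0.3,-1,0.5,-20,0,0,0]
    - [-0.3,-1,0.5,-30,0,0,0]
    - [-0.3,-1,0.5,-37,0,0,0]
    - [-0.3,-1,0.5,-41,0,0,0]

```text
clock: 29.63
position: [579.3, 341.5, 42.5]
ee_rot: [0.857, -0.515, -0.001, 0.001]
contact_force: [0.1, 0.3, 0.3]
gripper_width: 30.1
```

move_arm:
  steps:
    - [-0.3,0,0,0,0,0,0]
    - [-0.3,0,0,0,0,0,0]

```text
clock: 29.8
position: [580.1, 342.1, 44.2]
ee_rot: [0.858, -0.514, -0.0, 0.0]
contact_force: [0.4, 0.3, 0.4]
gripper_width: 30.1
```

```bash
python3 look.py 23 wrist slide_grip:63
```

```text
29.8 [ 0.772  0.633 -0.075  0.    -0.864 -0.282] [580.136957   342.05933138  44.17147086] [ 8.57549055e-01 -5.14402039e-01 -9.02217819e-06  4.01394771e-04]
wrist slide_grip 0.68 [331.1 314. ] [580.1 339.8  63. ]
```

View pics/wrist23.png

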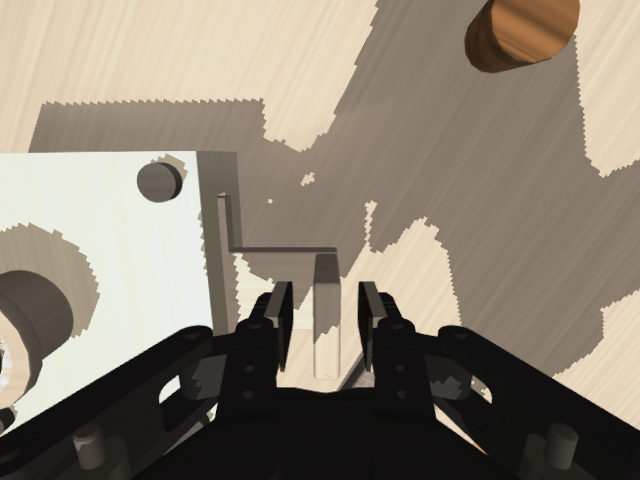

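move_arm:
  steps:
    - [-0.45,0,0,0,0,0,0]
    - [-0.6,0,0,0,0,0,0]
    - [-0.7,0,0,0,0,0,0]
    - [-1,0,0,0,0,0,0]
    - [-1,0,0,0,0,0,0]

```text
clock: 30.32
position: [580.1, 342.1, 45.2]
ee_rot: [0.858, -0.514, 0.0, -0.0]
contact_force: [-0.9, -0.9, 2.4]
gripper_width: 8.8
```

move_arm:
  steps:
    - [-1,0,0,0,0,0,0]
    - [-1,0,0,0,0,0,0]

```text
clock: 30.48
position: [580.1, 342.1, 45.2]
ee_rot: [0.858, -0.514, 0.0, -0.0]
contact_force: [-2.1, -0.2, 4.0]
gripper_width: 9.1
```

```bash
python3 look.py 24 wrist slide_grip:63; python3 - <<'E'
from h import *
s=readout.read_state(); print(s['contact_force'],s['wrist_torque'])
E
```

```text
30.4833 [ 0.772  0.631 -0.075  0.    -0.864 -0.282] [580.12572956 342.1130817   45.16195364] [ 8.57541961e-01 -5.14414015e-01  5.95594019e-05 -4.55649553e-05]
wrist slide_grip 0.83 [327.9 311.4] [581.5 339.8  63. ]
[-2.50373865 -1.79133724  4.17021715] [-0.21597627  0.54515673 -0.0473617 ]
```

View pics/wrist24.png

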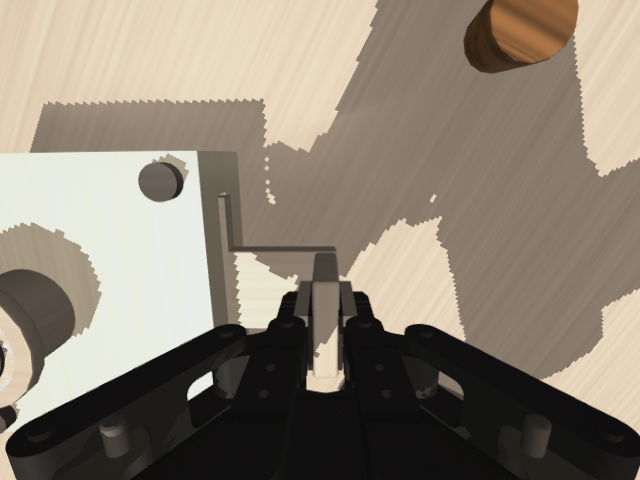

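move_arm:
  steps:
    - [-1,-3.5,-1.9,0.5,0,0,0]
    - [-1,-8.8,-4.7,0.7,0,0,0]
    - [-1,-15.9,-8.4,0.7,0,0,0]
    - [-1,-22.9,-12.2,0.7,0,0,0]
    - [-1,-26.5,-14.1,0.7,0,0,0]

```text
clock: 31.0
position: [552.4, 327.3, 45.2]
ee_rot: [0.858, -0.514, -0.0, 0.0]
contact_force: [1.3, 1.3, -1.4]
gripper_width: 9.5
```

```bash
python3 look.py 25 wrist,scene slide_grip:63; python3 - <<'E'
from h import *
s=readout.read_state(); print(s['contact_force'],s['wrist_torque'])
import pickle
p=pickle.load(open('scene25.pkl','rb'))
cv2.imwrite('pics/s25.png',cv2.resize(p['frame'][260:440,380:560],None,fx=3.3,fy=3.3))
E
```

```text
31.0 [ 0.786  0.588 -0.162 -0.    -0.821 -0.296] [552.37125884 327.33917708  45.18872098] [ 8.57501608e-01 -5.14481134e-01 -2.31217481e-04  3.19470904e-04]
wrist slide_grip 0.8 [327.3 310.7] [554.1 324.9  63. ]
scene slide_grip 0.75 [454.1 314.3] [562.2 328.6  63. ]
[-2.85925409 -1.39979748  1.72397015] [-0.17603633  0.60000691  0.03904993]
```

View pics/s25.png

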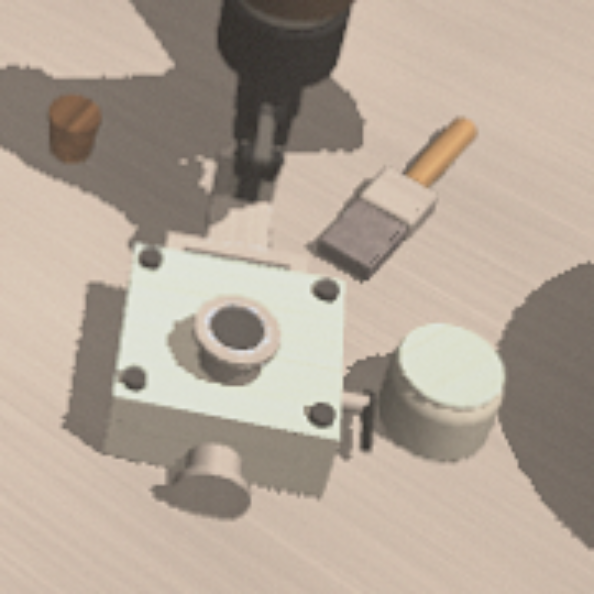

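View pics/wrist25.png

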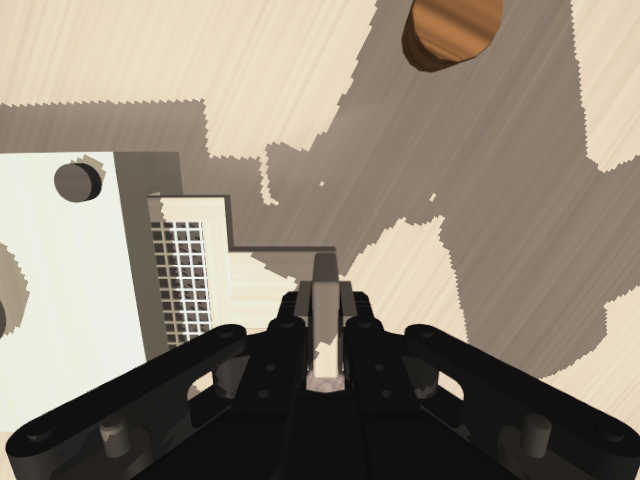

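move_arm:
  steps:
    - [-1,-7,-3.8,0,0,0,0]
    - [-1,-15.9,-8.4,0,0,0,0]
    - [-1,-24.7,-13.1,0,0,0,0]
    - [-1,-33.5,-17.8,0,0,0,0]
    - [-1,-41,-21.8,0,0,0,0]

```text
clock: 31.62
position: [512.2, 305.9, 45.2]
ee_rot: [0.857, -0.515, 0.0, -0.0]
contact_force: [0.3, 1.3, -2.3]
gripper_width: 9.1
```

```bash
python3 look.py 26 wrist slide_grip:63; python3 - <<'E'
from h import *
s=readout.read_state(); print(s['contact_force'],s['wrist_torque'])
E
```

```text
31.6167 [ 0.81   0.527 -0.284  0.    -0.759 -0.32 ] [512.17374603 305.92391622  45.16013196] [ 8.57452388e-01 -5.14563266e-01  5.88870020e-05 -2.11264942e-04]
wrist slide_grip 0.61 [327.5 312.4] [513.5 304.1  63. ]
[-1.85502489 -0.89768289 -0.07833982] [-0.14193118  0.45760209  0.10851442]
```

View pics/wrist26.png

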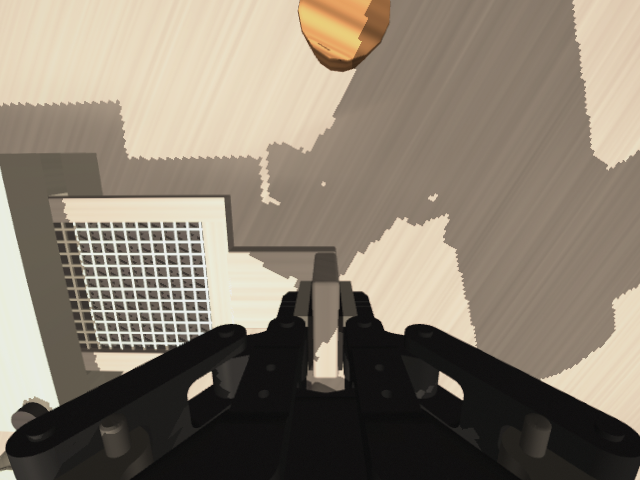

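move_arm:
  steps:
    - [-1,-7,-3.8,0,0,0,0]
    - [-1,-15.9,-8.4,0,0,0,0]
    - [-1,-26.5,-14.1,0,0,0,0]
    - [-1,-39.7,-21.1,0,0,0,0]
    - [-1,-53,-28.1,0,0,0,0]

```text
clock: 32.13
position: [458.5, 277.1, 44.6]
ee_rot: [0.857, -0.515, -0.0, 0.001]
contact_force: [0.3, -0.2, -4.4]
gripper_width: 9.0
```

move_arm:
  steps:
    - [-1,-3,-2,0,0,0,0]
    - [-1,-3,-2,0,0,0,0]

```text
clock: 32.3
position: [455.4, 275.0, 44.9]
ee_rot: [0.857, -0.515, -0.0, 0.001]
contact_force: [-0.6, -0.2, -2.8]
gripper_width: 9.0
```

```bash
python3 look.py 27 wrist,scene slide_grip:63; python3 - <<'E'
from h import *
s=readout.read_state(); print(s['contact_force'],s['wrist_torque'])
import pickle
p=pickle.load(open('scene27.pkl','rb'))
cv2.imwrite('pics/s27.png',cv2.resize(p['frame'][230:420,360:560],None,fx=3.3,fy=3.1))
E
```

```text
32.3 [ 0.848  0.445 -0.446 -0.    -0.683 -0.358] [455.36951514 275.00494979  44.89238766] [ 8.57482159e-01 -5.14512142e-01 -3.62359578e-04  1.21282891e-03]
wrist slide_grip 0.71 [326.6 312. ] [457.2 273.2  63. ]
scene slide_grip 0.84 [456.1 276.4] [455.5 268.4  63. ]
[-0.27512189 -0.48458975 -3.74807313] [-0.06320099  0.20659458  0.03670667]
```

View pics/wrist27.png

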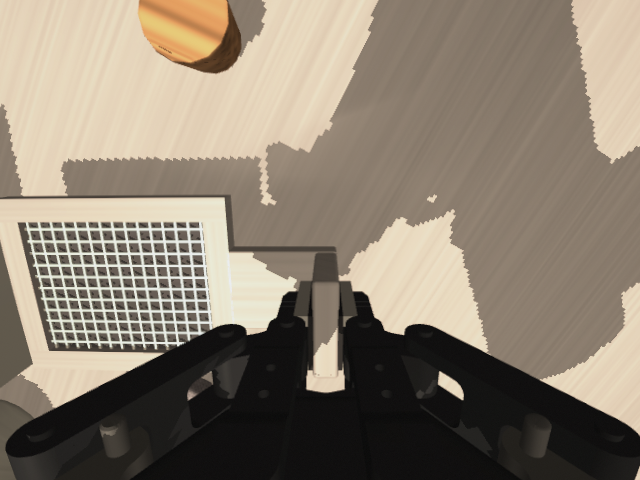

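View pics/s27.png

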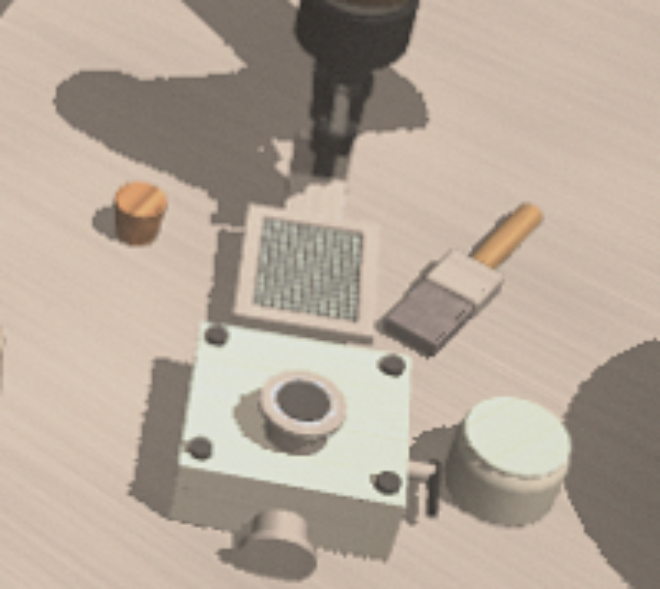

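move_arm:
  steps:
    - [-1,0,0,10,0,0,0]
    - [-1,0,0,30,0,0,0]
    - [-1,0,0,55,0,0,0]
    - [-1,0,0,80,0,0,0]
    - [-1,0,0,95,0,0,0]

```text
clock: 32.92
position: [458.1, 277.2, 143.9]
ee_rot: [0.858, -0.514, 0.001, -0.002]
contact_force: [0.4, 0.2, -3.6]
gripper_width: 9.8
```

move_arm:
  steps:
    - [-1,8,-22,0,0,0,0.06]
    - [-1,17,-52,0,0,0,0.16]
    - [-1,27,-87,0,0,0,0.27]
    - [-1,37,-122,0,0,0,0.38]
    - [-1,47,-157,0,0,0,0.49]

```text
clock: 33.33
position: [504.3, 117.8, 141.3]
ee_rot: [0.958, -0.288, 0.0, -0.0]
contact_force: [1.2, 0.5, -4.2]
gripper_width: 9.2
```

move_arm:
  steps:
    - [-1,10,-35,0,0,0,0.11]
    - [-1,20,-70,0,0,0,0.22]
    - [-1,30,-105,0,0,0,0.33]
    - [-1,40,-140,0,0,0,0.44]
    - [-1,50,-175,0,0,0,0.55]

```text
clock: 33.75
position: [554.6, -57.8, 141.4]
ee_rot: [1.0, -0.018, 0.001, 0.0]
contact_force: [0.9, 1.2, -3.5]
gripper_width: 8.7
```

move_arm:
  steps:
    - [-1,10,-35,0,0,0,0.11]
    - [-1,20,-70,0,0,0,0.22]
    - [-1,28,-95,0,0,0,0.28]
    - [-1,34,-115,0,0,0,0.32]
    - [-1,34,-117,0,0,0,0.321]

```text
clock: 34.17
position: [589.2, -176.7, 140.9]
ee_rot: [0.99, 0.138, 0.001, 0.001]
contact_force: [0.4, 0.1, -3.7]
gripper_width: 9.1
```

move_arm:
  steps:
    - [-1,0,0,0,0,0,0]
    - [-1,0,0,0,0,0,0]

```text
clock: 34.33
position: [587.7, -172.8, 140.6]
ee_rot: [0.99, 0.139, 0.0, -0.0]
contact_force: [-1.2, -0.5, -3.0]
gripper_width: 9.3
```

```bash
python3 look.py 28 wrist,scene,top slide_grip:158; python3 sil.py wrist28 slide_grip 135
```

```text
34.3333 [-0.022  0.439 -0.148 -0.    -0.983  1.872] [ 587.65188645 -172.80194815  140.56914889] [ 9.90266435e-01  1.39184624e-01  1.56546219e-04 -6.11037515e-05]
wrist slide_grip 0.63 [328.2 313.1] [ 591.1 -172.3  158. ]
scene slide_grip 0.98 [284.6 194.5] [ 577. -172.  158.]
scene slide_grip 0.62 [444.2 375.4] [781.6 428.1 158. ]
top slide_grip 0.57 [353.6 242.9] [ 599.6 -162.8  158. ]
0.97 [ 570.1 -100. ] [ 92.8 162.3] 14.829083442687988 105.9041326291292
0.28 [ 563.9 -357. ] [27.5  9.3] 32.25331497192383 -146.92462636893734
toolx 16.117502576885627
```

View pics/wrist28.png

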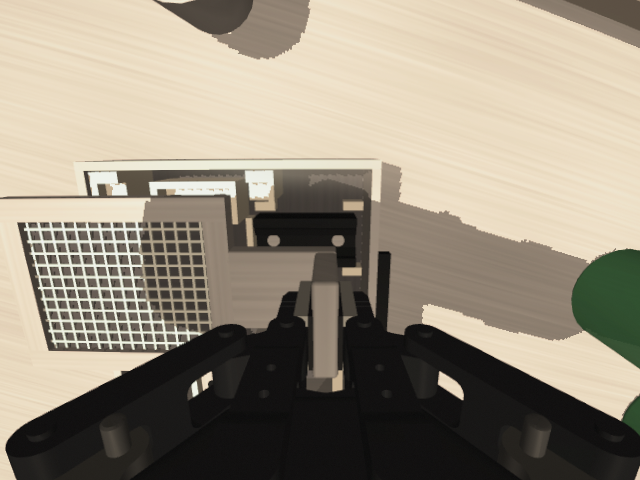

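View pics/scene28.png

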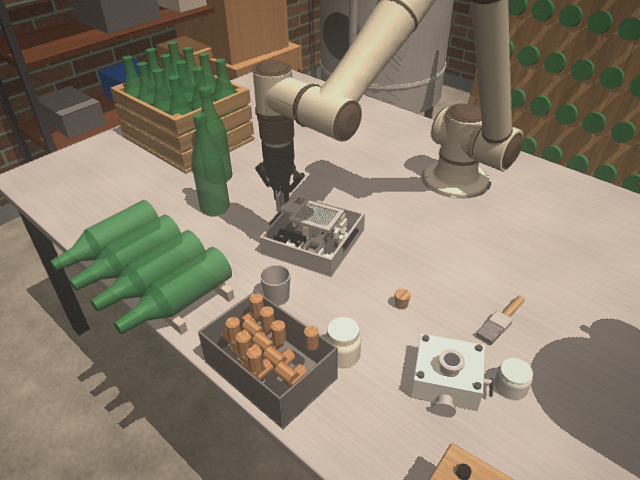

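```bash
python3 - <<'E'
from fit import *
from tray import *
import pickle
p=pickle.load(open('wrist28.pkl','rb')); f=p['frame']
cv2.imwrite('pics/g.png',cv2.resize(f[180:385,0:350],None,fx=2.28,fy=2.9,interpolation=cv2.INTER_CUBIC))
E
```

```text
(no output)
```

View pics/g.png

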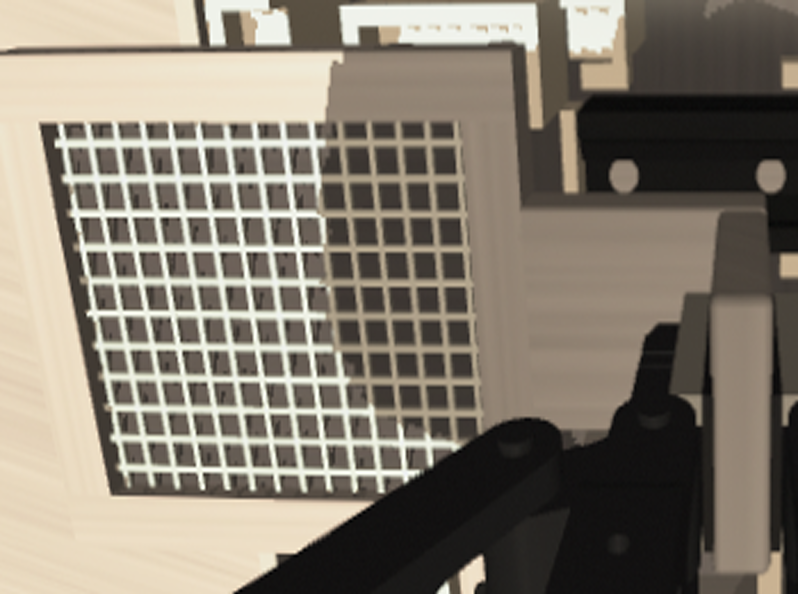

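```bash
cat > pnp.py <<'E'
from tray import *
def pnp(p,L,U):
    L=np.array(L,float);U=np.array(U,float)
    ok,rv,tv=cv2.solvePnP(L,U,K(p),D(p),flags=cv2.SOLVEPNP_SQPNP)
    ok,rv,tv=cv2.solvePnP(L,U,K(p),D(p),rv,tv,True,flags=cv2.SOLVEPNP_ITERATIVE)
    e=cv2.projectPoints(L,rv,tv,K(p),D(p))[0].reshape(-1,2)-U
    R,t=RT(p); Ro=R.T@cv2.Rodrigues(rv)[0]; to=R.T@(tv.ravel()-t)
    print('origin',to,'yaw',np.degrees(np.arctan2(Ro[1,0],Ro[0,0])),'tilt zaxis',Ro[:,2],'xaxis z',Ro[2,0])
    print('grip',to+Ro@[-100,0,33],'err',np.round(e,1).tolist())
    g=to+Ro@[-100,0,33]; print('tray grip',w2t(g),g[2],'tray origin',w2t(to))
E
python3 - <<'E'
from pnp import *
import pickle
p=pickle.load(open('wrist28.pkl','rb'))
L=[[-55,-45,10],[55,45,10],[-55,-20,10],[-95,-20,38],[-105,-20,38],[-95,20,38],[-105,20,38]]
U=np.array([[225.9,197.2],[34.2,364.5],[230.3,251.4],[312.3,282.4],[338.6,282.4],[313.6,377.6],[337.7,377.6]])-.5
pnp(p,L,U)
E
```

```text
origin [565.39078964 -76.85669007 128.07437352] yaw 105.00576923564115 tilt zaxis [-0.02387267  0.05276166  0.99832174] xaxis z -0.05714602149306701
grip [ 590.4523108  -171.54768695  166.7335932 ] err [[-0.6, 0.2], [0.5, -0.7], [-1.5, 2.4], [0.4, -1.2], [2.3, -0.1], [-1.5, -0.8], [0.1, 0.5]]
tray grip [ 46.05258525 -66.65836272] 166.73359319653397 tray origin [48.27256468 31.26781573]
```

```bash
python3 - <<'E'
from tray import *
import pickle
p=pickle.load(open('wrist28.pkl','rb')); f=p['frame']
cv2.imwrite('pics/k.png',cv2.resize(f[150:215,60:400],None,fx=2.35,fy=5,interpolation=cv2.INTER_NEAREST))
L=[[106,103],[106,-103],[100,-97],[100,97]]
print(proj(p,[[*t2w(l),58] for l in L]))
E
```

```text
[[ 71.73694293 161.37701035]
 [381.14363095 159.11566495]
 [371.68648269 168.46256569]
 [ 81.89777632 170.37867288]]
```

View pics/k.png

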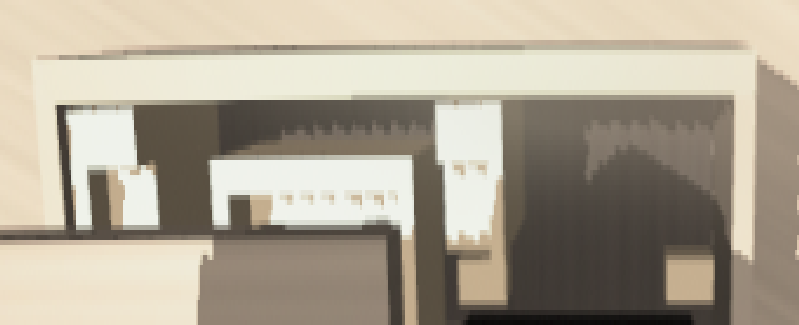

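```bash
python3 - <<'E'
from tray import *
import pickle
p=pickle.load(open('wrist28.pkl','rb'))
for zt in (162,164,166):
  t=[w2t(atz(p,u,zt)) for u in np.array([[312.3,282.4],[338.6,282.4],[313.6,377.6],[337.7,377.6]])-.5]; print(zt,np.round(t,1).tolist(),np.mean(t,0))
for z in (132,136,138):
  print(z,w2t(atz(p,(225.4,196.7),z)),w2t(atz(p,(33.7,364),z)))
print(w2t((587.65,-172.8)))
E
```

```text
162 [[61.8, -61.2], [61.8, -71.3], [18.7, -61.2], [18.7, -71.4]] [ 40.26069405 -66.2619982 ]
164 [[62.6, -61.3], [62.6, -71.3], [20.2, -61.3], [20.2, -71.3]] [ 41.41662432 -66.26501356]
166 [[63.4, -61.4], [63.4, -71.2], [21.8, -61.4], [21.8, -71.2]] [ 42.5725546  -66.26802892]
132 [ 90.97800198 -21.30784248] [ 2.03355116 90.58021537]
136 [ 91.48245192 -22.50654623] [ 4.90015176 86.41003395]
138 [ 91.73467689 -23.10589811] [ 6.33345206 84.32494324]
[ 43.01272766 -67.08321518]
```

```bash
python3 - <<'E'
from tray import *
import pickle
p=pickle.load(open('wrist28.pkl','rb')); f=p['frame']
g=cv2.cvtColor(f,cv2.COLOR_BGR2GRAY).astype(float)
pts=[]
for u in list(range(5,140,5))+list(range(150,220,5)):
    col=g[190:208,u]; d=np.diff(col); k=int(np.argmax(d)); pts.append((u,190+k+1)); 
print(pts)
P=np.array([w2t(atz(p,q,135)) for q in pts]); 
A=np.polyfit(P[:,1],P[:,0],1); print('far frame edge slope',np.degrees(np.arctan(A[0])),'x at y=32',np.polyval(A,32), P[[0,10,20,-1]])
# tongue far edge
pts=[]
for u in range(235,312,5):
    col=g[240:262,u]; d=np.diff(col); k=int(np.argmax(d)); pts.append((u,240+k+1))
print(pts)
P=np.array([w2t(atz(p,q,135)) for q in pts]); print(P[[0,5,10,-1]])
E
```

```text
[(5, 199), (10, 199), (15, 199), (20, 199), (25, 199), (30, 199), (35, 199), (40, 198), (45, 198), (50, 198), (55, 198), (60, 198), (65, 198), (70, 198), (75, 198), (80, 198), (85, 198), (90, 198), (95, 198), (100, 198), (105, 198), (110, 198), (115, 198), (120, 198), (125, 198), (130, 198), (135, 198), (150, 198), (155, 198), (160, 198), (165, 198), (170, 198), (175, 198), (180, 198), (185, 198), (190, 198), (195, 197), (200, 197), (205, 197), (210, 197), (215, 197)]
far frame edge slope 0.09215174021416478 x at y=32 91.12667395993093 [[ 91.14902996  80.25767289]
 [ 91.34233849  55.93683588]
 [ 91.12813328  32.45377322]
 [ 91.24551247 -17.55607094]]
[(235, 252), (240, 252), (245, 252), (250, 252), (255, 252), (260, 246), (265, 246), (270, 252), (275, 252), (280, 246), (285, 246), (290, 246), (295, 246), (300, 246), (305, 246), (310, 246)]
[[ 65.80532408 -24.66865948]
 [ 68.66901617 -36.41430082]
 [ 68.65265908 -47.91396661]
 [ 68.63570823 -59.39025709]]
```

move_arm:
  steps:
    - [-1,-2,-1.5,-15,0,0,0]
    - [-1,-2,-1.5,-30,0,0,0]
    - [-1,-2,-1.5,-45,0,0,0]
    - [-1,-2,-1.5,-54,0,0,0]
    - [-1,-2,-1.5,-58,0,0,0]

```text
clock: 35.1
position: [584.7, -174.0, 80.8]
ee_rot: [0.99, 0.14, -0.001, -0.0]
contact_force: [-0.9, 0.0, -3.2]
gripper_width: 9.2
```

move_arm:
  steps:
    - [-1,0,0,0,0,0,0]
    - [-1,0,0,0,0,0,0]

```text
clock: 35.27
position: [586.2, -174.4, 82.9]
ee_rot: [0.99, 0.14, 0.0, 0.0]
contact_force: [-0.9, 0.2, -2.8]
gripper_width: 9.1
```

```bash
python3 look.py 29 wrist,scene slide_grip:98; python3 - <<'E'
from tray import *
import pickle
p=pickle.load(open('scene29.pkl','rb'))
cv2.imwrite('pics/s29.png',cv2.resize(p['frame'][170:290,240:380],None,fx=5.6,fy=4.8,interpolation=cv2.INTER_CUBIC))
E
```

```text
35.2667 [-0.025  0.5   -0.213  0.    -0.857  1.876] [ 586.19798176 -174.39355765   82.9103896 ] [9.90169250e-01 1.39873550e-01 4.24633379e-04 2.57191236e-04]
wrist slide_grip 0.61 [326.  312.5] [ 588.5 -173.2   98. ]
scene slide_grip 0.93 [283.4 211.6] [ 575.4 -183.1   98. ]
```

View pics/wrist29.png

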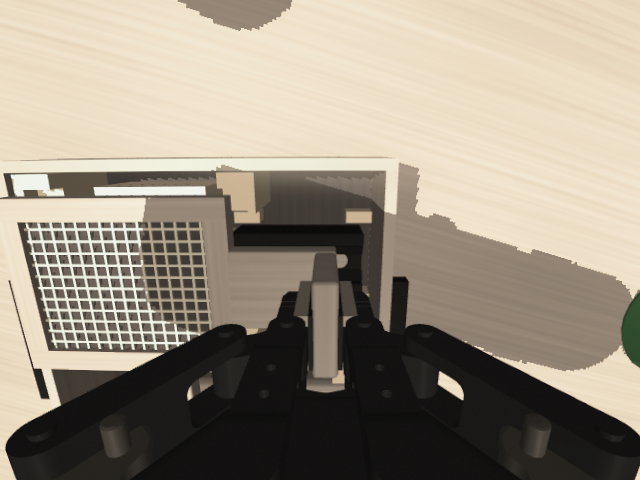

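View pics/s29.png

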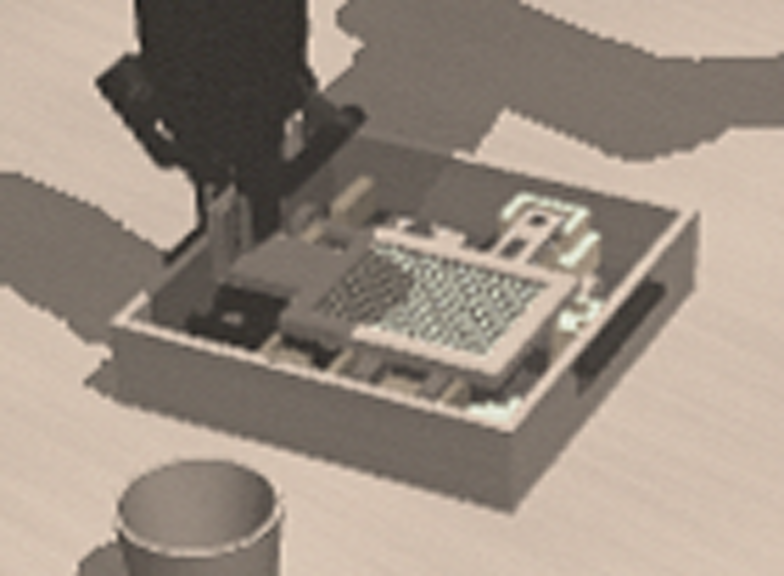

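```bash
python3 - <<'E'
from tray import *
import pickle
p=pickle.load(open('wrist29.pkl','rb')); f=p['frame']
cv2.imwrite('pics/m.png',cv2.resize(f[150:260,0:400],None,fx=2,fy=5,interpolation=cv2.INTER_CUBIC))
L=[[106,-103],[100,-97],[100,97]]
print(proj(p,[[*t2w(l),58] for l in L]))
for u,v in [(15,198.5),(100,198),(220,197)]: print(w2t(atz(p,(u,v),77)))
E
```

```text
[[398.3417509  157.50715413]
 [385.48705222 170.04857758]
 [  1.34900765 172.73560251]]
[89.24777513 74.44139705]
[89.12625266 33.88796583]
[ 89.28420278 -20.75206424]
```

View pics/m.png

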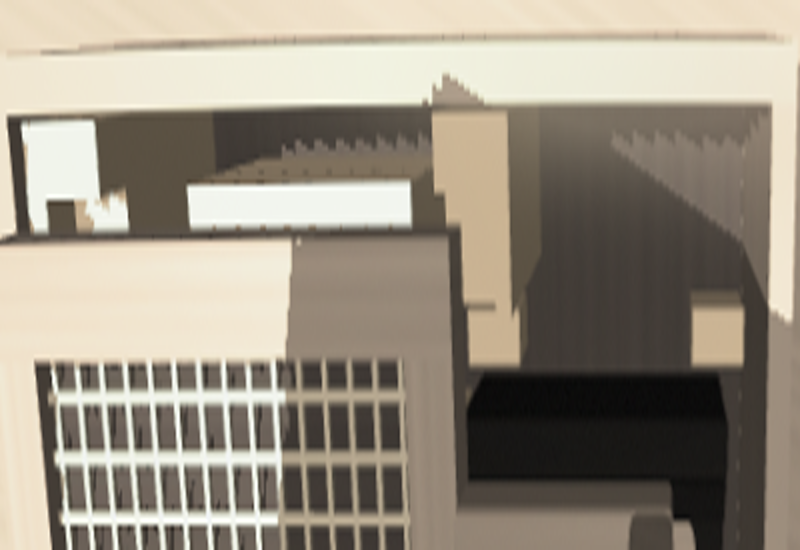

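```bash
python3 - <<'E'
from tray import *
import pickle
p=pickle.load(open('wrist29.pkl','rb'))
for n,uv,z in [('stopfar+y',(22,190),55),('stopfar-y',(220,188.3),55),('ystop inner',(223,195),55),('ystop inner low',(232,210.5),55),('stop+y? left',(11,185),55),('frame front corner',(226,197.5),77),('frame front side',(229,215),77),('rear near corner',(34,366),73)]: print(n,w2t(atz(p,uv,z)))
E
```

```text
stopfar+y [90.84142253 90.57207472]
stopfar-y [ 90.89827752 -14.16706244]
ystop inner [ 87.50311103 -15.43730261]
ystop inner low [ 79.52194171 -19.48297402]
stop+y? left [93.50146328 96.09035471]
frame front corner [ 89.05323646 -23.41572043]
frame front side [ 81.17720193 -24.18047281]
rear near corner [-2.13369669 90.77494166]
```

move_arm:
  steps:
    - [-1,-1.7,-0.5,0,0,0,0]
    - [-1,-1.7,-0.5,-4,0,0,0]
    - [-1,-1.7,-0.5,-8,0,0,0]
    - [-1,-1.7,-0.5,-11,0,0,0]
    - [-1,-1.7,-0.5,-12,0,0,0]

```text
clock: 35.88
position: [583.3, -174.8, 69.4]
ee_rot: [0.99, 0.14, -0.001, -0.0]
contact_force: [0.5, 0.7, -3.5]
gripper_width: 9.3
```

```bash
python3 look.py 30 wrist,scene slide_grip:88; python3 - <<'E'
from tray import *
import pickle
p=pickle.load(open('scene30.pkl','rb'))
cv2.imwrite('pics/s30.png',cv2.resize(p['frame'][170:290,240:380],None,fx=5.6,fy=4.8,interpolation=cv2.INTER_CUBIC))
p=pickle.load(open('wrist30.pkl','rb'));f=p['frame']
cv2.imwrite('pics/m2.png',cv2.resize(f[150:400,0:400],None,fx=2,fy=2.4,interpolation=cv2.INTER_CUBIC))
print(readout.read_state()['contact_force'])
for u,v in [(15,198.5),(100,198),(220,197)]: print(w2t(atz(p,(u,v),65)))
E
```

```text
35.8833 [-0.026  0.514 -0.23  -0.    -0.829  1.877] [ 583.34776933 -174.83068791   69.38668683] [ 9.90218305e-01  1.39524322e-01 -7.86257793e-04 -2.33081560e-04]
wrist slide_grip 0.83 [326.4 311.9] [ 587.7 -173.3   88. ]
scene slide_grip 0.74 [285.  217.6] [ 582.  -171.2   88. ]
[ 0.4260198   0.24135257 -3.33152329]
[86.66326297 73.42485259]
[86.52220838 33.22154936]
[ 86.65077407 -20.90305165]
```

View pics/m2.png

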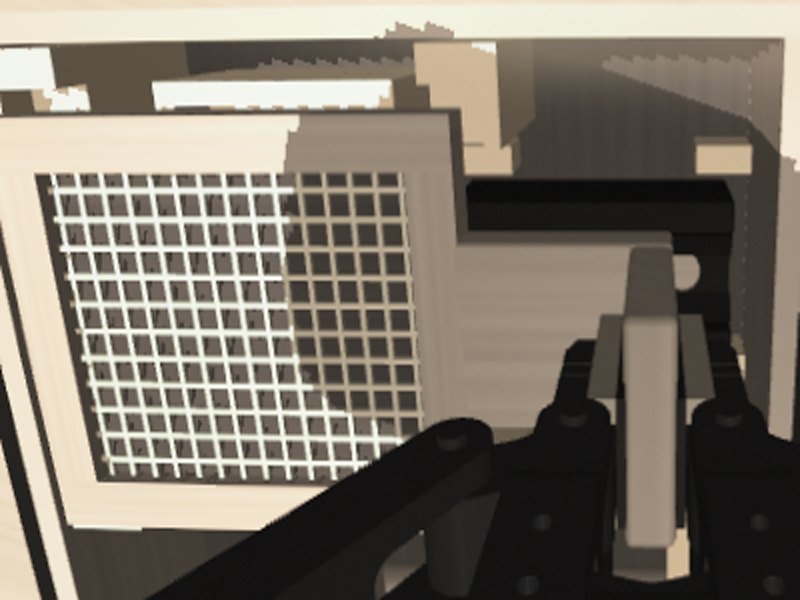

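View pics/s30.png

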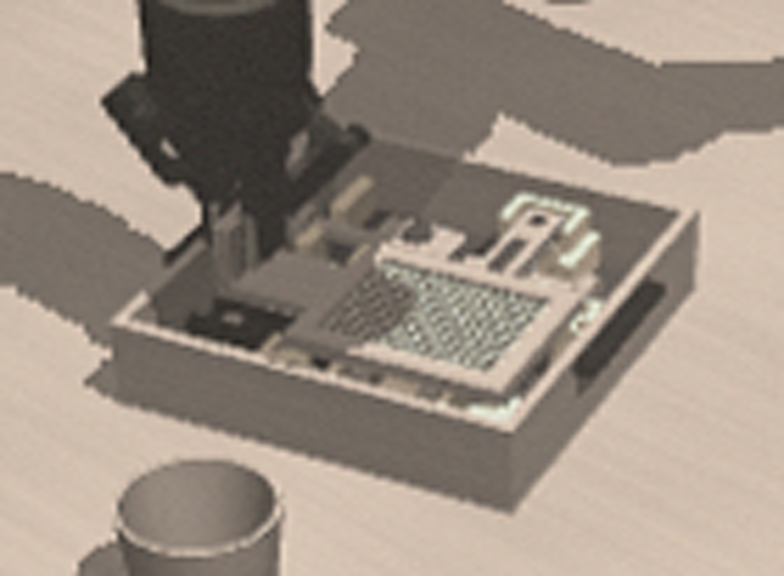

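move_arm:
  steps:
    - [-1,0,0,0,0,0,0]
    - [-1,0,0,0,0,0,0]

```text
clock: 36.25
position: [584.1, -174.9, 70.5]
ee_rot: [0.99, 0.14, 0.0, 0.0]
contact_force: [0.0, 0.5, -3.2]
gripper_width: 9.4
```

```bash
python3 look.py 31 wrist; python3 - <<'E'
from tray import *
import pickle
p=pickle.load(open('wrist31.pkl','rb'));f=p['frame']
cv2.imwrite('pics/n.png',cv2.resize(f[160:230,180:280],None,fx=8,fy=8,interpolation=cv2.INTER_NEAREST))
cv2.imwrite('pics/n2.png',cv2.resize(f[160:230,0:100],None,fx=8,fy=8,interpolation=cv2.INTER_NEAREST))
print(w2t((584.5,-174.9)))
for u,v in [(15,198.5),(100,198),(220,197)]: print(w2t(atz(p,(u,v),65)))
E
```

```text
36.25 [-0.026  0.513 -0.228  0.    -0.83   1.877] [ 584.08708121 -174.88528243   70.53770894] [9.90198740e-01 1.39665395e-01 1.73646085e-04 5.37120386e-05]
[ 39.40345293 -68.22585945]
[87.19723879 74.23937754]
[87.06058645 33.7529859 ]
[ 87.1974944  -20.78096295]
```

View pics/n.png

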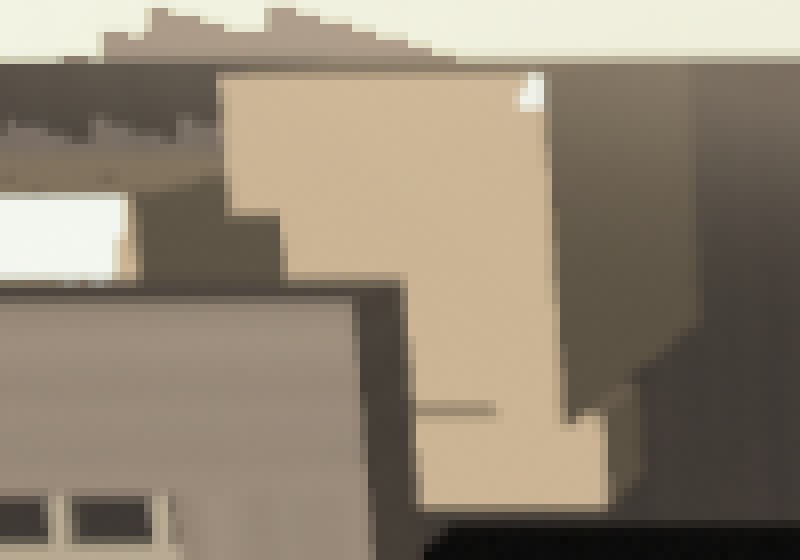

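View pics/n2.png

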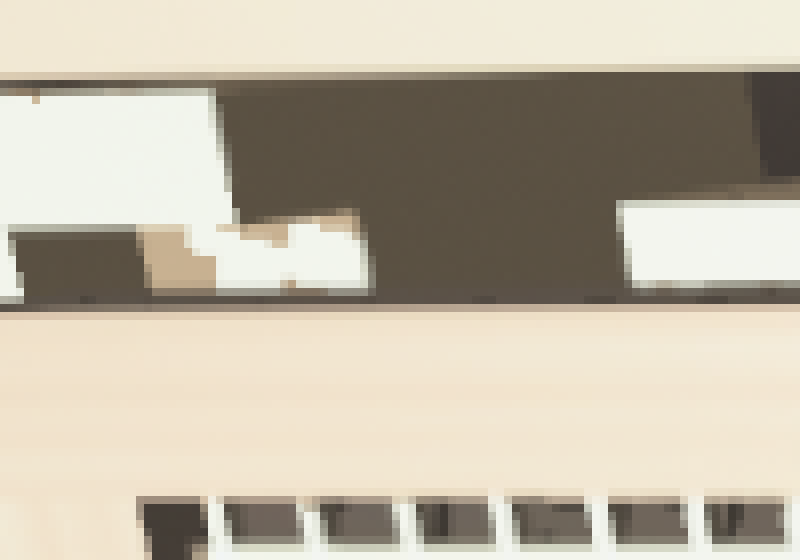

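```bash
python3 - <<'E'
from tray import *
import pickle
p=pickle.load(open('wrist31.pkl','rb'))
for n,uv,z in [('+y stop inner corner',(1.2,188.5),55),('-y stop outer',(249.5,200),55),('-y xarm left end',(208,180),55),('-y rear corner xarm outer',(208,169),55),('-y xarm inner',(208,186.5),55),('frame front corner',(225,197.5),65.5),('+y xarm right end',(27.5,180),55),('front mesh',(225.5,220),65.5)]: print(n,np.round(w2t(atz(p,uv,z)),1))
E
```

```text
+y stop inner corner [90.9 89.9]
-y stop outer [ 84.5 -31.6]
-y xarm left end [ 93.9 -12.6]
-y rear corner xarm outer [ 98.9 -13. ]
-y xarm inner [ 90.9 -12.3]
frame front corner [ 87.  -23.1]
+y xarm right end [94.7 75.3]
front mesh [ 76.9 -22.6]
```

move_arm:
  steps:
    - [-1,0,-0.5,-3,0,0,0]
    - [-1,0,-0.5,-5.5,0,0,0]
    - [-1,0,-0.5,-7,0,0,0]
    - [-1,0,-0.5,-7.5,0,0,0]

```text
clock: 36.63
position: [583.6, -175.4, 62.3]
ee_rot: [0.99, 0.14, -0.001, -0.0]
contact_force: [-0.2, 0.2, -3.5]
gripper_width: 9.2
```

```bash
python3 look.py 32 wrist,scene; python3 - <<'E'
from tray import *
s=readout.read_state(); print(s['contact_force'],s['wrist_torque'])
import pickle
p=pickle.load(open('scene32.pkl','rb'))
cv2.imwrite('pics/s32.png',cv2.resize(p['frame'][170:290,240:380],None,fx=5.6,fy=4.8,interpolation=cv2.INTER_CUBIC))
p=pickle.load(open('wrist32.pkl','rb'));f=p['frame']
cv2.imwrite('pics/m3.png',cv2.resize(f[150:400,0:400],None,fx=2,fy=2.4,interpolation=cv2.INTER_CUBIC))
E
```

```text
36.6333 [-0.027  0.523 -0.235 -0.    -0.814  1.878] [ 583.55287299 -175.3610891    62.28602211] [ 9.90213199e-01  1.39561931e-01 -5.19686981e-04 -1.36749968e-04]
[ 0.04825679  0.20185292 -3.20851588] [-0.20566814 -0.08014083  0.00525688]
```

View pics/m3.png

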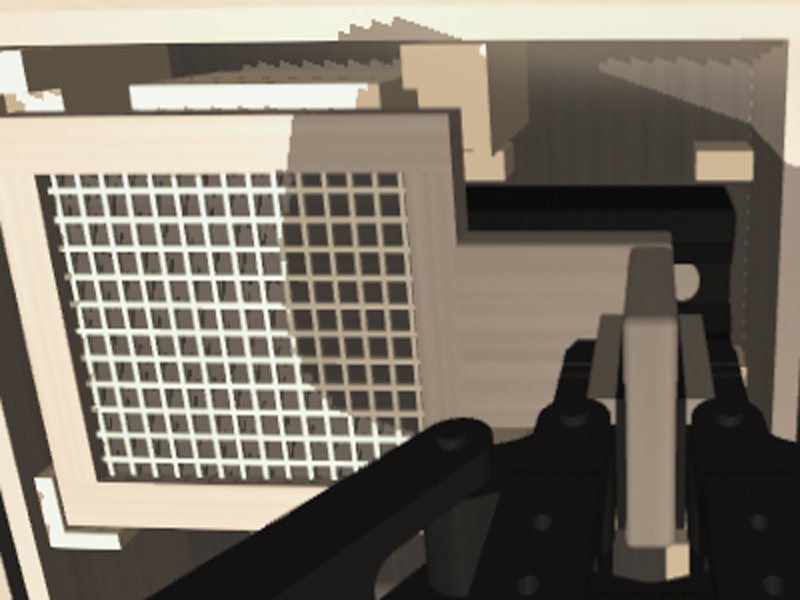

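View pics/s32.png

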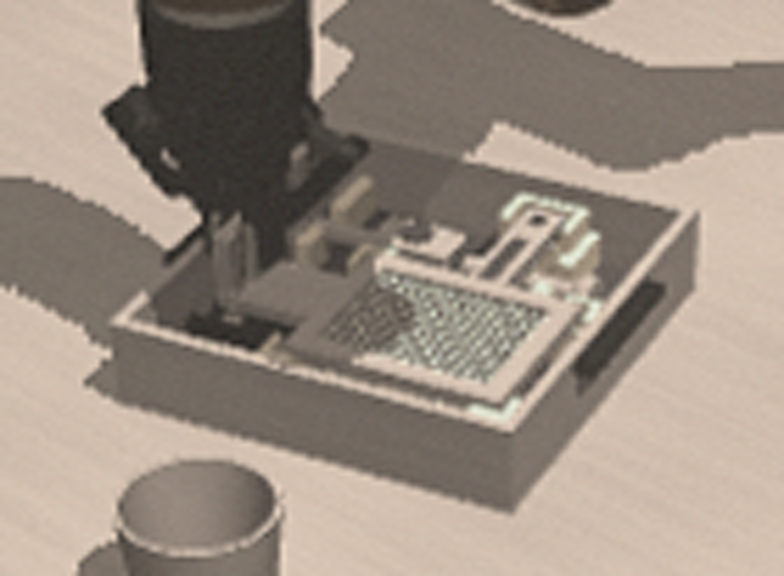

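move_arm:
  steps:
    - [-1,0,0,-0.5,0,0,0]
    - [-1,0,0,-1,0,0,0]
    - [-1,0,0,-1.5,0,0,0]
    - [-1,0,0,-1.5,0,0,0]

```text
clock: 37.07
position: [584.0, -175.4, 61.4]
ee_rot: [0.99, 0.14, 0.0, 0.0]
contact_force: [0.4, -0.4, -3.7]
gripper_width: 9.0
```

move_arm:
  steps:
    - [-1,0,0,-0.5,0,0,0]
    - [-1,0,0,-1,0,0,0]
    - [-1,0,0,-1,0,0,0]

```text
clock: 37.32
position: [584.1, -175.5, 61.1]
ee_rot: [0.99, 0.14, 0.0, 0.0]
contact_force: [-0.4, -0.2, 1.4]
gripper_width: 9.3
```

```bash
python3 look.py 33 wrist; python3 - <<'E'
from tray import *
s=readout.read_state(); print(s['contact_force'],s['wrist_torque'])
import pickle
p=pickle.load(open('wrist33.pkl','rb'));f=p['frame']
cv2.imwrite('pics/m4.png',cv2.resize(f[150:400,0:400],None,fx=2,fy=2.4,interpolation=cv2.INTER_CUBIC))
E
```

```text
37.3167 [-0.027  0.524 -0.236  0.    -0.81   1.878] [ 584.14372593 -175.46145424   61.13151308] [9.90186928e-01 1.39748877e-01 2.69621328e-04 1.62309345e-04]
[-1.9363073   0.96399265  1.85420296] [0.04428762 0.44484904 0.02211154]
```

View pics/m4.png

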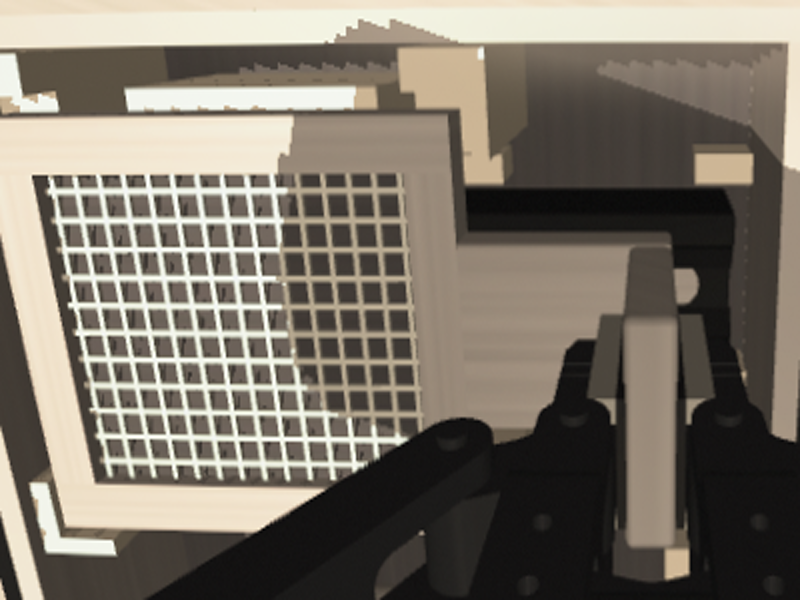

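move_arm:
  steps:
    - [-1,0,0,-0.7,0,0,0]
    - [-0.7,0,0,-0.7,0,0,0]
    - [-0.5,0,0,-0.7,0,0,0]
    - [-0.3,0,0,-0.5,0,0,0]
    - [-0.3,0,0,0,0,0,0]

```text
clock: 37.78
position: [584.0, -175.3, 60.2]
ee_rot: [0.99, 0.14, 0.0, -0.0]
contact_force: [-0.5, 0.3, 0.0]
gripper_width: 30.0
```

```bash
python3 look.py 34 wrist; python3 - <<'E'
from tray import *
s=readout.read_state(); print(s['contact_force'],s['wrist_torque'],s['gripper_width'])
E
```

```text
37.7833 [-0.027  0.526 -0.237 -0.    -0.808  1.878] [ 584.03802529 -175.34043429   60.1837122 ] [ 9.90201460e-01  1.39646222e-01  4.16482756e-05 -1.29601712e-05]
[-0.15443686 -0.26405448 -0.15723031] [0.01939115 0.00650732 0.02903219] 29.519144136247533
```

View pics/wrist34.png

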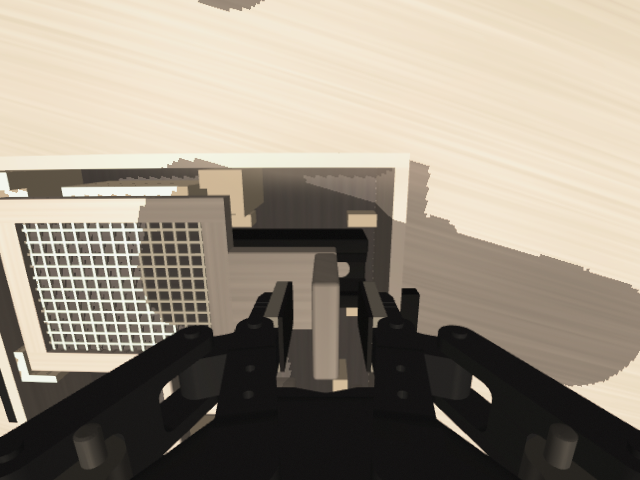

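Released, no contact. Raise straight up and back off for a final look.

move_arm:
  steps:
    - [-0.3,0,0,5,0,0,0]
    - [-0.3,0,0,20,0,0,0]
    - [-0.3,0,0,50,0,0,0]
    - [-0.3,0,0,85,0,0,0]
    - [-0.3,0,0,120,0,0,0]

```text
clock: 38.25
position: [583.5, -175.4, 181.5]
ee_rot: [0.99, 0.14, -0.001, -0.0]
contact_force: [1.7, 0.2, 0.4]
gripper_width: 29.6
```

move_arm:
  steps:
    - [-0.3,-5,20,30,0,0,0]
    - [-0.3,-15,50,60,0,0,0]
    - [-0.3,-25,80,90,0,0,0]
    - [-0.3,-25,80,90,0,0,0]
    - [-0.3,-25,80,90,0,0,0]

```text
clock: 38.67
position: [559.6, -94.0, 273.9]
ee_rot: [0.99, 0.141, 0.003, 0.0]
contact_force: [-0.6, 0.2, -0.7]
gripper_width: 30.0
```

```bash
python3 look.py 35 wrist,scene,top slide_grip:79 tube_grip:19 saddle_grip:19 spanner_grip:37; python3 - <<'E'
from tray import *
import pickle
p=pickle.load(open('scene35.pkl','rb'))
cv2.imwrite('pics/s35.png',cv2.resize(p['frame'][170:290,240:380],None,fx=5.6,fy=4.8,interpolation=cv2.INTER_CUBIC))
p=pickle.load(open('wrist35.pkl','rb'))
for n,z in [('slide_grip',79),('tube_grip',19),('saddle_grip',19),('spanner_grip',37)]:
    for r in nets.tip_of(n,p)[:1]: print(n,r['conf'],w2t(atz(p,r['uv'],z)))
E
```

```text
38.6667 [ 0.119  0.256 -0.071  0.    -1.237  1.734] [559.61498707 -93.95213139 273.85488032] [9.90007039e-01 1.40978882e-01 3.31359774e-03 1.94283914e-04]
wrist slide_grip 0.64 [408.2 216.4] [ 588.3 -173.7   79. ]
wrist tube_grip 0.65 [360.5 285. ] [ 481.8 -163.    19. ]
wrist saddle_grip 0.15 [101.6 138.7] [569.9 179.   19. ]
wrist spanner_grip 0.79 [316.2 246.9] [519.3 -94.2  37. ]
scene slide_grip 0.6 [285.3 217.8] [ 574.  -178.9   79. ]
scene tube_grip 0.72 [220.9 173.8] [ 492.  -558.5   19. ]
scene tube_grip 0.47 [312.6 221.6] [ 482.1 -168.3   19. ]
scene saddle_grip 0.46 [288.9 239.7] [ 582.5 -161.4   19. ]
scene spanner_grip 0.58 [323.8 236.6] [527.1 -85.   37. ]
top slide_grip 0.69 [352.8 247.7] [ 597.7 -167.4   79. ]
top slide_grip 0.39 [349.4 255.1] [ 573.7 -156.4   79. ]
top tube_grip 0.48 [348.8 283. ] [ 490.2 -159.    19. ]
top tube_grip 0.24 [240.8 261. ] [559.9 196.4  19. ]
top saddle_grip 0.49 [349.2 252.7] [ 590.6 -160.8   19. ]
top spanner_grip 0.45 [326.8 272.2] [523.2 -86.1  37. ]
slide_grip 0.64 [ 43.40111216 -68.08507851]
tube_grip 0.65 [-55.97818361 -28.22255831]
saddle_grip 0.15 [123.61122222 275.81361292]
spanner_grip 0.79 [-0.78617186 27.43599633]
```

View pics/wrist35.png

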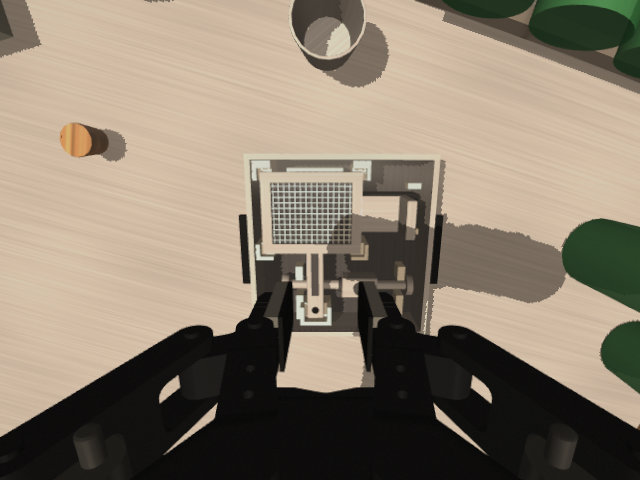

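View pics/s35.png

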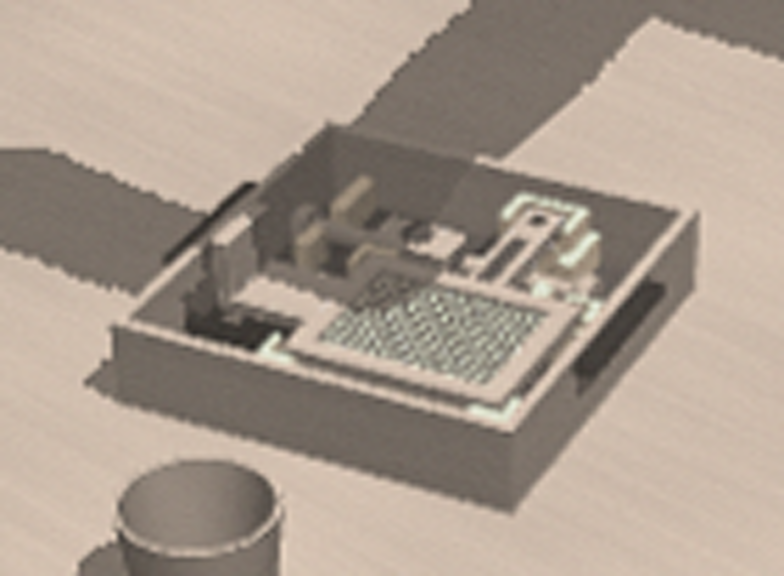

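```bash
python3 - <<'E'
from pnp import *
import pickle
p=pickle.load(open('wrist35.pkl','rb'));f=p['frame']
cv2.imwrite('pics/z35.png',cv2.resize(f[145:345,235:450],None,fx=3.6,fy=3,interpolation=cv2.INTER_CUBIC))
E
```

```text
(no output)
```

View pics/z35.png

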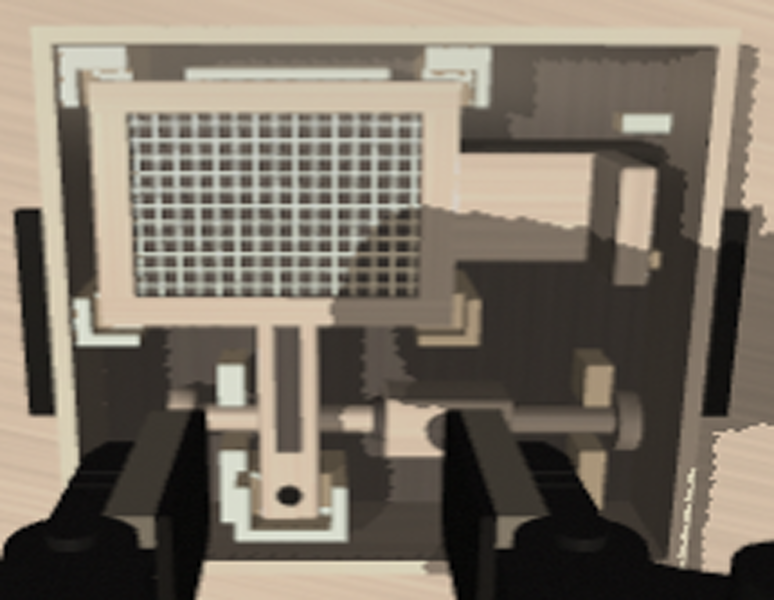

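```bash
python3 -c "
from bench import workorder,readout
print(workorder.job_done()); print(readout.read_state()['clock'])"
```

```text
the job is handed in; nothing more can be done
None
the job is handed in; nothing more can be done
```

The dosing set is packed and the job is handed in; the last clock reading before that was about 38.7 s of the 72 s allowed. I laid in the tube, the saddle and then the spanner. I then drew the screen slide out about 140 mm in a straight line, with wrist forces of only a few newtons, and laid it on top.

**Last check, wrist camera:** these are the measured grip points against where I had worked out each nest to be, in the tray's axes (limit 8 mm sideways).

| Part | Measured (mm) | Nest (mm) |
|---|---|---|
| Tube | (-56.0, -28.2) | (-56, -26) |
| Spanner | (-0.8, 27.4) | (2, 29.5) |
| Slide | (43.4, -68.1) | (41.3, -68) |
| Saddle | (43.0, -51.9), taken before the slide covered it | (41.8, -52.3) |

- **Seating:** the slide frame shows clear gaps inside all four stops, and the spanner sits between its cheeks. Each part was released only after the wrist force showed it resting.
- **Tilt:** the one fit I made of the held slide, after it was clear of the housing, showed its rear about 3° low. I did not measure its tilt in the channel, or its level once released.
- **Disagreements:** the top and scene cameras differed from the wrist view by up to about 11 mm. I relied on the wrist camera and on gaps compared within one picture. Just before seating, the slide's sideways position from the wrist picture and from the gripper differed by about 2.4 mm; I went by the gaps to the stops.
- **Misses:** the saddle was not reliably found in the final wrist picture because the slide covers it. The scene and top cameras still showed it in its nest.
- **Bystanders:** I planned paths clear of them and saw no contact, but did not re-measure their positions.

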